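# Free the copper strip from the disc cutter and put the cutter together again

## Robot

A 7-joint arm with a two-finger parallel gripper is mounted at the origin on a cart in front of the work surface, level with it; the furniture and walls round the work are solid. World frame = base frame: x ahead of the robot, y to its left, z up, the work surface at z = 0. Lengths are in m, angles in rad, forces in N, time in s.
With the tool pointing down it reaches from about 0.35 to 0.9 m from the base axis. Payload 8.1 kg.
Tool frame: the origin (TCP) lies midway between the tips of the shut fingers; the grasp point (between the pads) lies 19 mm behind it; z points along the fingers, y is the line along which they close (so a half turn about z gives the same grasp; the last joint's range is limited). The gripper opens to 85 mm and grips with 20 to 120 N. Pads are 22 mm wide; open, the fingers measure 114 mm over their backs; the gripper's body (76 mm by 85 mm) begins 54 mm behind the grasp point. The pads swing forward as they close: fully open they stand 13 mm farther back than shut.
Start: joints at [1.162, 0.434, 0.025, 1.573, -0.012, 1.134, -0.075], TCP at [0.188, -0.596, 0.231] pointing down, gripper open.
Joint ranges: [-2.62, 2.62], [-0.44, 2.09], [-1.27, 1.32], [0.08, 2.57], [-1.32, 4.46], [0.12, 2], [-2.74, 2.74]. Speed limits (rad/s): [2.22, 2.22, 3.01, 3.01, 3.14, 3.14, 3.14].

## Interface

Orientations are given as a unit quaternion [w, x, y, z].
In Python, from station import manip gives the robot as it stands. The module is installed in compiled form; this text tells all that it offers.
- The arm moves only by the shell command python3 -m inch 'ROWS' [FORCE]. ROWS is a JSON object of lists of equal length, an entry for each row: "claw": the opening, from -1 (shut) to 1 (fully open); "dp": the shift along the tool's x, y, z in cm, a list of three; "delta_rot": the turn, a rotation vector about the tool's x, y, z in degrees, a list of three. In form: {"claw": [claw, ...], "dp": [[x, y, z], ...], "delta_rot": [[ax, ay, az], ...]}. A call has 1 to 5 rows; each row is the pose to reach, as a shift and turn from the pose commanded when the call began, along the tool's axes at that moment; what a row does not reach only later rows make up. A row lasts 1/10 s, in which the tool goes at most 50 mm and 8.59 degrees, less where a joint would pass 70% of its speed; a pose out of reach is approached as far as the arm can. A call with a gripper value outside its range is refused whole. The fingers move at their own pace and stop on an object; FORCE is the grip in N (left out, the last holds). Time passes only in rows, so rows that repeat a pose let the fingers close. It gives the time, the measured TCP pose, the force, the opening and the grip force at its end, in the units of the state.
- manip.get_state(): the state, without advancing time (a new reading comes with each control period).
- manip.snapshot(name): name is "scene" or "top"; returns the picture (480x640x3 uint8, blue, green, red); there is no depth.
- manip.get_calibration(name): a dict with "vfov" (degrees; the focal length in pixels is half the picture's height over the tangent of half this angle, whatever the lens; pixels are square), "cx", "cy" (the principal point, pixels), "R" (3x3) and "t" (3): a world point X has camera coordinates R X + t. Camera axes: x right, y down, z forward; pixel columns grow to the right and rows downward; lengths in m; the calibration is good to about 2 mm. A picture is of the moment at which its call begins. get_calibration takes no time and is no camera call.
- manip.job_done(): hands the job in; it is judged then, once.
The state is a dict: "time": time; "joint_pos": joint angles; "joint_vel": joint speeds; "joint_torque": joint torques, N m; "ee_pos": TCP position; "tool_rot": TCP orientation; "contact_force": force on the tool from outside, world axes, zero at the start; "moment": the same for the moment, N m; "gripper_width": finger opening in m; "finger_force": force on a finger pad.
Only numpy, scipy, OpenCV 4.12 (cv2) and the standard library are available. Lean on these libraries where they do the work, as an engineer would, in place of code of your own. Each camera call takes 0.05 s, during which the arm holds its last target. There are 200 camera calls.

## Task

The copper strip that has just been punched must come out of the disc cutter for annealing. Pull the two punches and stand them upright on the rubber mat, lift the guide plate off its pins and lay it flat on the mat as well, and lay the freed strip flat along the middle of the fire brick. Then put the cutter together again without the strip: the guide plate seated on its two pins the way round it was, and each punch pushed down in its own hole. Do not knock over or push away the tin of burrs and the small flux jar behind.

Things in the scene. Friction and masses are not known exactly. Their poses are not given: they have to be found in the camera images.
- cutter: Base of the disc cutter, fixed: dark board 150x100x10 mm, on it a steel die 96 (x) x 64 (y) mm, top at z = 36. Origin on the bench under its centre. Blind holes, floor at z = 26: large at x -20 (24 wide), small at x +20 (18 wide), y 0. Fixed 8 mm guide pins with tapered tips at (+35, -23) and (-35, +23), up to z = 52. On it lie the strip, then the guide plate; the punches stand through both.
- plate_mid (a point): Guide plate, loose bright steel, 96 (x) x 64 (y) x 14 mm, 0.5 kg; point at its centre, axes parallel to the cutter's at the start. Countersunk punch holes: 22 mm wide at x -20, 16 mm at x +20; 10 mm holes over the guide pins. Grasp across the 64 mm at the middle of its free long sides. Underside at z = 40 on the strip at the start, at z = 36 on the die when seated without the strip.
- strip_mid (a point): Copper strip, loose, 124 (x) x 32 (y) x 4 mm, with punched holes of 22 mm at x -20 and 16 mm at x +20; point at its centre, x along it. It lies on the die under the guide plate, sticks out 14 mm at both ends and is locked by the punches. Once bare it can be grasped with the fingertips across the 32 mm at its middle; the guide pins are 31 mm and more away along x.
- big_punch_mid (a point): Large punch, loose plain steel cylinder, 20 mm thick, 64 mm long, 0.15 kg, foot chamfered 1 mm; point at its centre, z along it. It stands in the hole at x -20 of the cutter, foot at z = 26, top at z = 90, 36 mm above the guide plate: grasp the part that sticks out. Put back without the strip, its foot comes to the same height.
- small_punch_mid (a point): Small punch, like the large one but 14 mm thick, 0.08 kg; stands in the cutter's hole at x = +20 mm; same length and heights.
- mat: Black rubber bench mat, fixed, 170 (x) x 130 (y) x 4 mm, empty at the start; origin on the bench under its centre.
- brick: Orange-red soft fire brick, fixed, 68 (x) x 160 (y) x 36 mm; origin on the bench under its centre, y along its length.
- burr_tin_mid (a point): Bystander: round open tin full of burrs and punches, 98 mm wide, 84 mm high, loose; point at its centre, 42 mm up.
- flux_jar_mid (a point): Bystander: small glass jar of green flux, 40 mm wide, 39 mm high, loose; point at its centre, about 20 mm up.

How it is judged:
By the outcome, as a careful person would: the job done as asked, in the order asked, and still so for the second after the job is handed in, with the robot touching nothing.
It also fails if it takes over 141 s, if anything falls off the work surface, if the arm or the gripper's body presses on something with over 40 N, if the wrist force passes 120 N, or if a joint passes its speed limit or range.

## Working session

There is one attempt and no reset: what is moved stays moved. The work goes in short steps, Python scripts to look and compute and a shell command to move; the robot and the scene stay as the last step left them, time stands still between calls to the robot, and variables do not carry over. Pictures are saved under pics/ and viewed, at most 14 in all, crops included, and the job is handed in when it is done.

```bash
mkdir -p pics; python3 - <<'E'
from station import manip
import cv2,numpy as np
print(manip.get_state())
for n in("scene","top"):
    cv2.imwrite(f"pics/{n}0.png",manip.snapshot(n)); print(n,manip.get_calibration(n))
E
```

```text
{'time': 0.0, 'joint_pos': array([ 1.16240158,  0.43520399,  0.02496787,  1.57410808, -0.01161826,
        1.13398755, -0.07511147]), 'joint_vel': array([-0.00017926,  0.0001843 , -0.00048389,  0.0012724 , -0.00061018,
       -0.00042885, -0.00054935]), 'joint_torque': array([-5.97605467e-04, -6.70476437e+01,  1.02530412e+00, -3.16212595e+01,
        1.57194788e-02,  1.23582256e-02, -4.62869143e-08]), 'ee_pos': array([ 0.18795835, -0.59553534,  0.23053345]), 'tool_rot': array([-7.60055097e-04,  9.88340083e-01,  1.52260536e-01, -1.79304980e-04]), 'contact_force': array([0.18274456, 0.76959759, 0.07176704]), 'moment': array([-0.03490578, -0.07760673,  0.01916601]), 'finger_force': 0.0, 'gripper_width': 0.08544792834724915}
scene {'vfov': 52.14008705720156, 'cx': 321.84703435759826, 'cy': 242.9684859890795, 'R': array([[ 0.50587847, -0.86257061, -0.00767568],
       [-0.64073326, -0.36978844, -0.67284278],
       [ 0.57753603,  0.34529474, -0.73974568]]), 't': array([-0.30532967,  0.43660851,  0.56281332])}
top {'vfov': 42.61160914889005, 'cx': 313.22251019206965, 'cy': 235.19950360795602, 'R': array([[-4.23503142e-04, -9.99990185e-01, -4.41038486e-03],
       [-9.86845970e-01,  1.13092351e-03, -1.61659371e-01],
       [ 1.61662772e-01,  4.28390728e-03, -9.86836763e-01]]), 't': array([-0.0367239 ,  0.6008018 ,  0.99579449])}
```

View pics/scene0.png

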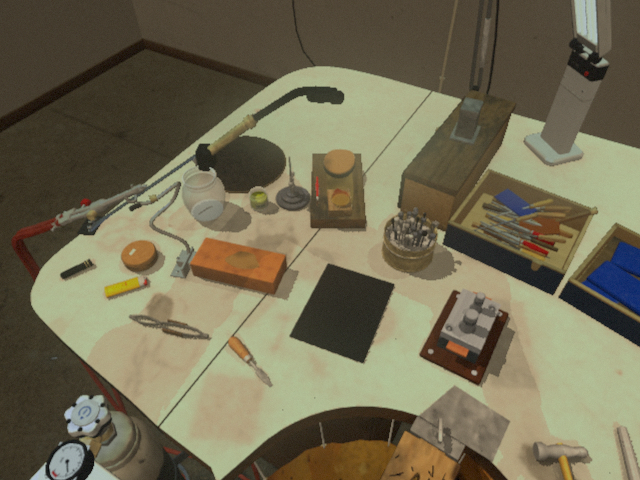

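View pics/top0.png

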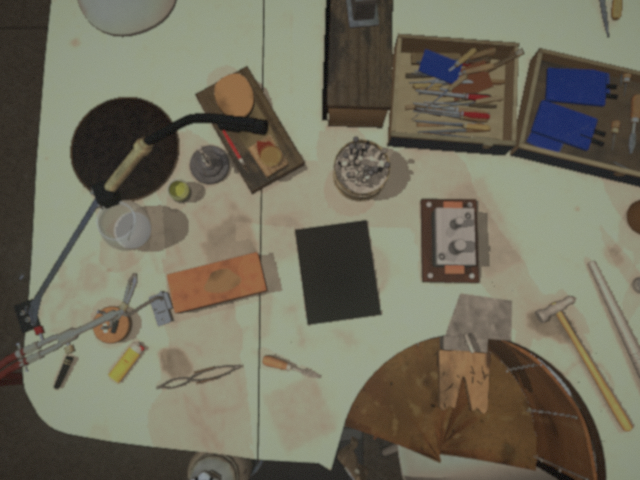

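The scene view shows the cutter at about (470,330), the mat at (345,310), the brick at (238,265), the tin at (408,240) and the jar at (258,199). In the top view the cutter is at (450,240) with its long axis along world x and the big punch nearer the robot. The mat is at (338,272), the brick at (217,282), the tin at (362,168) and the jar at (179,190).

```bash
cat > h.py <<'E'
import cv2,numpy as np
from station import manip
def ray(n,uv,z):
    c=manip.get_calibration(n);f=240/np.tan(np.radians(c["vfov"]/2))
    uv=np.atleast_2d(np.asarray(uv,float));R=c["R"];o=-R.T@c["t"]
    d=np.c_[(uv[:,0]-c["cx"])/f,(uv[:,1]-c["cy"])/f,np.ones(len(uv))]@R
    return o+d*((z-o[2])/d[:,2])[:,None]
def proj(n,X):
    c=manip.get_calibration(n);f=240/np.tan(np.radians(c["vfov"]/2))
    p=np.atleast_2d(X)@c["R"].T+c["t"];return np.c_[p[:,0]/p[:,2]*f+c["cx"],p[:,1]/p[:,2]*f+c["cy"]]
def quad(n,mask,z):
    "largest blob's outline cast on plane z; min-area rectangle in mm: centre, size, angle of the long side"
    cs=cv2.findContours(mask,cv2.RETR_EXTERNAL,cv2.CHAIN_APPROX_NONE)[0]
    c=max(cs,key=cv2.contourArea)
    P=ray(n,c[:,0],z)[:,:2]*1000
    (cx,cy),(w,h),a=cv2.minAreaRect(P.astype(np.float32))
    if h>w:w,h,a=h,w,a+90
    return np.round([cx,cy,w,h,(a+90)%180-90],1)
def sub(hsv,x0,y0,x1,y1,lo,hi):
    m=np.zeros(hsv.shape[:2],np.uint8);m[y0:y1,x0:x1]=cv2.inRange(hsv[y0:y1,x0:x1],lo,hi);return m
def circ(n,mask,z):
    c=max(cv2.findContours(mask,cv2.RETR_EXTERNAL,cv2.CHAIN_APPROX_NONE)[0],key=cv2.contourArea)
    (x,y),r=cv2.minEnclosingCircle((ray(n,c[:,0],z)[:,:2]*1000).astype(np.float32));return np.round([x,y,r],1)
E
python3 - <<'E'
from h import *
T=cv2.imread("pics/top0.png");S=cv2.imread("pics/scene0.png")
t=cv2.cvtColor(T,cv2.COLOR_BGR2HSV);s=cv2.cvtColor(S,cv2.COLOR_BGR2HSV)
print("mat",quad("top",sub(t,285,210,395,335,(0,0,0),(180,255,70)),.004),quad("scene",sub(s,280,255,405,370,(0,0,0),(180,255,70)),.004))
print("brick",quad("top",sub(t,160,245,275,320,(0,120,60),(18,255,255)),.036),quad("scene",sub(s,180,230,295,300,(0,120,60),(18,255,255)),.036))
print("board",quad("top",sub(t,410,190,490,290,(0,60,0),(25,255,110)),.010))
print(t[240,[400,425,440,450,476]],t[[205,266],452],t[[225,246],460])
a=cv2.resize(T[190:290,405:505],None,fx=6,fy=6,interpolation=cv2.INTER_CUBIC)
b=cv2.resize(S[280:390,415:525],None,fx=5.45,fy=5.45,interpolation=cv2.INTER_CUBIC)
cv2.imwrite("pics/c0.png",cv2.resize(np.hstack([a,b[:600,:600]]),(800,400)))
E
```

```text
mat [544.1 -79.2 166.2 127.1   7.7] [544.8 -78.8 168.9 128.4   7.8]
brick [522.2 127.  159.5  67.4 -76. ] [515.4 121.1 170.1  90.1 -75.7]
board [ 5.985e+02 -2.764e+02  1.479e+02  1.008e+02 -5.000e-01]
[[ 40  34 159]
 [ 12  93  71]
 [ 17  34 148]
 [ 15  32 142]
 [ 12  67  65]] [[  9 132 147]
 [  9 127 141]] [[ 20  28  83]
 [ 17  32 142]]
```

View pics/c0.png

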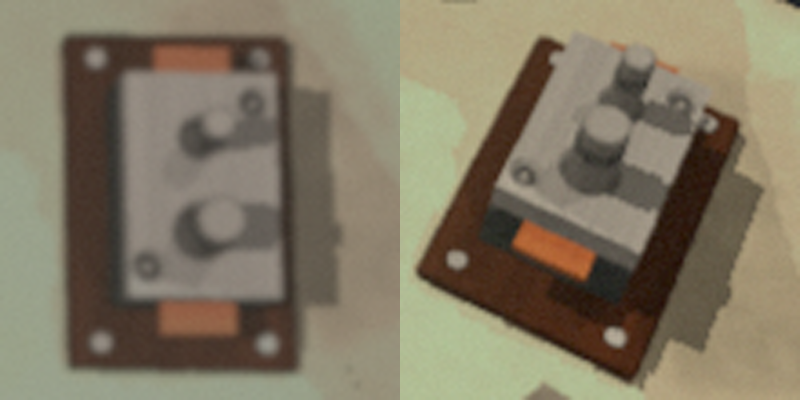

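The close crop shows the large punch top at crop (221,220), nearer the robot, and the small one at (219,123). The pins are at (251,103) far right and (148,265) near left, so cutter +x points along world +x. I'll triangulate these.

```bash
python3 - <<'E'
from h import *
k=4;q=400/600*5.45
top=lambda x,y:(405+(x+.5)/k-.5,190+(y+.5)/k-.5)
sc=lambda x,y:(415+(x-400+.5)/q-.5,280+(y+.5)/q-.5)
for n,a,b,z in[("big",(221,220),(608,119),.09),("small",(219,123),(640,52),.09),("pin+",(251,103),(680,103),.053),("pin-",(148,265),(524,174),.053)]:
    print(n,ray("top",top(*a),z)[0].round(4),ray("scene",sc(*b),z)[0].round(4))
for n,a,z in[("bTL",(65,37),.01),("bTR",(287,37),.01),("bBL",(70,369),.01),("bBR",(300,369),.01),("s1",(155,45),.04),("s2",(231,45),.04),("s3",(160,335),.04),("s4",(238,335),.04),("pTL",(121,71),.054),("pTR",(275,71),.054),("pBL",(121,302),.054),("pBR",(283,299),.054)]:
    print(n,ray("top",top(*a),z)[0].round(4))
T=cv2.imread("pics/top0.png")
print("tin",ray("top",(362,166),.084),"jar",ray("top",(179,189),.039))
E
```

```text
big [ 0.5782 -0.2755  0.09  ] [ 0.5825 -0.2748  0.09  ]
small [ 0.6183 -0.2762  0.09  ] [ 0.6224 -0.2753  0.09  ]
pin+ [ 0.6339 -0.2989  0.053 ] [ 0.635  -0.2981  0.053 ]
pin- [ 0.5646 -0.2529  0.053 ] [ 0.5656 -0.2517  0.053 ]
bTL [ 0.6723 -0.2284  0.01  ]
bTR [ 0.6722 -0.3269  0.01  ]
bBL [ 0.5247 -0.2263  0.01  ]
bBR [ 0.5246 -0.3261  0.01  ]
s1 [ 0.662  -0.2618  0.04  ]
s2 [ 0.6619 -0.2946  0.04  ]
s3 [ 0.5365 -0.2596  0.04  ]
s4 [ 0.5364 -0.2926  0.04  ]
pTL [ 0.6476 -0.244   0.054 ]
pTR [ 0.6475 -0.3094  0.054 ]
pBL [ 0.5489 -0.2409  0.054 ]
pBR [ 0.5501 -0.3086  0.054 ]
tin [[ 0.71199462 -0.11883986  0.084     ]] jar [[0.68394842 0.19591598 0.039     ]]
```

```bash
cat >> h.py <<'E'
from scipy.spatial.transform import Rotation as Ro
def go(x,y,z,yaw,st=None):
    "print dp (cm) and delta_rot (deg) to a tool-down pose (mm, yaw of tool x in deg)"
    s=st or manip.get_state();q=s["tool_rot"];R=Ro.from_quat([q[1],q[2],q[3],q[0]])
    G=Ro.from_euler("z",yaw,degrees=True)*Ro.from_euler("x",180,degrees=True)
    d=R.inv().apply(np.array([x,y,z])/1000-s["ee_pos"])*100;r=(R.inv()*G).as_rotvec(degrees=True)
    print("t %.2f at"%s["time"],(s["ee_pos"]*1000).round(1),"yaw %.2f"%np.degrees(np.arctan2(*R.as_matrix()[[1,0],0])),"w %.1f ff %.1f"%(s["gripper_width"]*1000,s["finger_force"]),"F",s["contact_force"].round(1),"-> dp",d.round(2),"rot",r.round(2))
E
python3 -m inch '{"claw":[0,0,0,0,0],"dp":[[9.4,-3.75,0],[18.8,-7.5,0],[28.2,-11.25,0],[37.5,-15,0],[46.9,-18.75,0]],"delta_rot":[[0,0,4],[0,0,8],[0,0,12],[0,0,16],[0,0,18.2]]}'
python3 -m inch '{"claw":[0,0,0,0,0],"dp":[[0,0,0],[0,0,0],[0,0,0],[0,0,0],[0,0,0]],"delta_rot":[[0,0,0],[0,0,0],[0,0,0],[0,0,0],[0,0,0]]}'
python3 -c "from h import *;go(579,-275.3,150,-.7)"
```

```text
time: 0.6
ee_pos: [0.3827, -0.4361, 0.2311]
tool_rot: [-0.0, 1.0, -0.007, -0.0]
contact_force: [0.1, -0.5, -1.0]
gripper_width: 0.043
finger_force: 0.0
time: 1.1
ee_pos: [0.3804, -0.4388, 0.2313]
tool_rot: [0.0, 1.0, -0.007, -0.0]
contact_force: [0.1, -0.3, -0.8]
gripper_width: 0.0428
finger_force: 0.0
t 1.10 at [ 380.4 -438.8  231.3] yaw -0.82 w 42.8 ff 0.0 F [ 0.1 -0.3 -0.8] -> dp [ 19.63 -16.63   8.11] rot [ 0.01  0.02 -0.12]
```

```bash

python3 -m inch '{"claw":[0,0,0,0,0],"dp":[[3.3,-2.8,0],[6.6,-5.6,0],[9.9,-8.4,0],[13.2,-11.2,0],[16.5,-14,0]],"delta_rot":[[0,0,0],[0,0,0],[0,0,0],[0,0,0],[0,0,0]]}' >/dev/null
python3 -m inch '{"claw":[0,0,0,0,0],"dp":[[3.1,-2.6,1],[3.1,-2.6,4],[3.1,-2.6,8],[3.1,-2.6,8],[3.1,-2.6,8]],"delta_rot":[[0,0,0],[0,0,0],[0,0,0],[0,0,0],[0,0,0]]}' >/dev/null
python3 - <<'E'
from h import *
go(579,-275.3,62,-.7)
S=manip.snapshot("scene");T=manip.snapshot("top")
a=cv2.resize(T[170:310,370:530],(640,560));b=cv2.resize(S[200:410,380:580],(640,560))
cv2.imwrite("pics/c1.png",cv2.resize(np.hstack([a,b]),(800,350)))
E
```

```text
t 2.10 at [ 578.9 -274.9  151.5] yaw -0.76 w 42.4 ff 0.0 F [-0.   0.8  0.8] -> dp [0.02 0.05 8.95] rot [-0.02  0.08 -0.06]
```

View pics/c1.png

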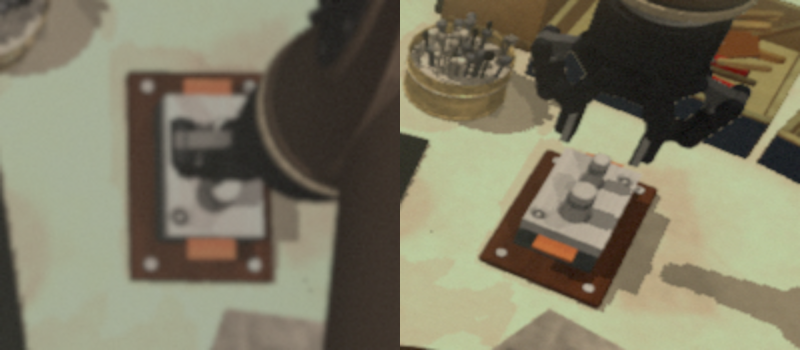

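The gripper is centred over the large punch and the fingers straddle it in y, so I'll go down and grasp.

```bash

python3 -m inch '{"claw":[0,0,0,0,0],"dp":[[0,0,3],[0,0,6],[0,0,8.6],[0,0,8.6],[0,0,8.6]],"delta_rot":[[0,0,0],[0,0,0],[0,0,0],[0,0,0],[0,0,0]]}' 40
python3 -m inch '{"claw":[-1,-1,-1,-1,-1],"dp":[[0,0,0],[0,0,0],[0,0,0],[0,0,0],[0,0,0]],"delta_rot":[[0,0,0],[0,0,0],[0,0,0],[0,0,0],[0,0,0]]}' 40
python3 -m inch '{"claw":[-1,-1,-1,-1,-1],"dp":[[0,0,0],[0,0,0],[0,0,0],[0,0,0],[0,0,0]],"delta_rot":[[0,0,0],[0,0,0],[0,0,0],[0,0,0],[0,0,0]]}' 40
python3 -c "from h import *;go(579,-275.3,62,-.7)"
```

```text
time: 2.7
ee_pos: [0.5805, -0.2747, 0.0672]
tool_rot: [0.0, 1.0, -0.006, 0.001]
contact_force: [0.9, -0.5, 0.0]
gripper_width: 0.0426
finger_force: 0.0
time: 3.2
ee_pos: [0.5811, -0.275, 0.0677]
tool_rot: [0.001, 1.0, -0.006, 0.002]
contact_force: [0.1, -0.9, 7.1]
gripper_width: 0.0184
finger_force: 38.9
time: 3.7
ee_pos: [0.5811, -0.275, 0.0677]
tool_rot: [0.001, 1.0, -0.006, 0.002]
contact_force: [-0.4, -0.7, 7.9]
gripper_width: 0.0182
finger_force: 38.9
t 3.70 at [ 581.1 -275.    67.7] yaw -0.70 w 18.2 ff 38.9 F [-0.4 -0.7  7.9] -> dp [-0.21  0.03  0.57] rot [ 0.1  -0.21  0.  ]
```

```bash

python3 -m inch '{"claw":[-1,-1,-1,-1,-1],"dp":[[0,0,-1],[0,0,-2.5],[0,0,-4],[0,0,-6],[0,0,-8]],"delta_rot":[[0,0,0],[0,0,0],[0,0,0],[0,0,0],[0,0,0]]}'
python3 -m inch '{"claw":[-1,-1,-1,-1,-1],"dp":[[-2.3,-3.9,0],[-4.6,-7.9,0],[-6.9,-11.8,0],[-9.2,-15.8,0],[-9.2,-15.8,0]],"delta_rot":[[0,0,0],[0,0,0],[0,0,0],[0,0,0],[0,0,0]]}'
python3 - <<'E'
from h import *
go(489,-117,50,-.7)
S=manip.snapshot("scene")
cv2.imwrite("pics/c2.png",cv2.resize(S[180:400,240:540],(800,586)))
E
```

```text
time: 4.2
ee_pos: [0.5795, -0.2738, 0.1473]
tool_rot: [-0.0, 1.0, -0.006, 0.0]
contact_force: [0.1, -0.2, -1.9]
gripper_width: 0.0184
finger_force: 39.2
time: 4.7
ee_pos: [0.4866, -0.109, 0.1464]
tool_rot: [-0.001, 1.0, -0.002, -0.001]
contact_force: [0.7, -1.5, -0.6]
gripper_width: 0.0186
finger_force: 39.3
t 4.70 at [ 486.6 -109.   146.4] yaw -0.28 w 18.6 ff 39.3 F [ 0.7 -1.5 -0.6] -> dp [0.27 0.83 9.64] rot [-0.14  0.11  0.42]
```

View pics/c2.png

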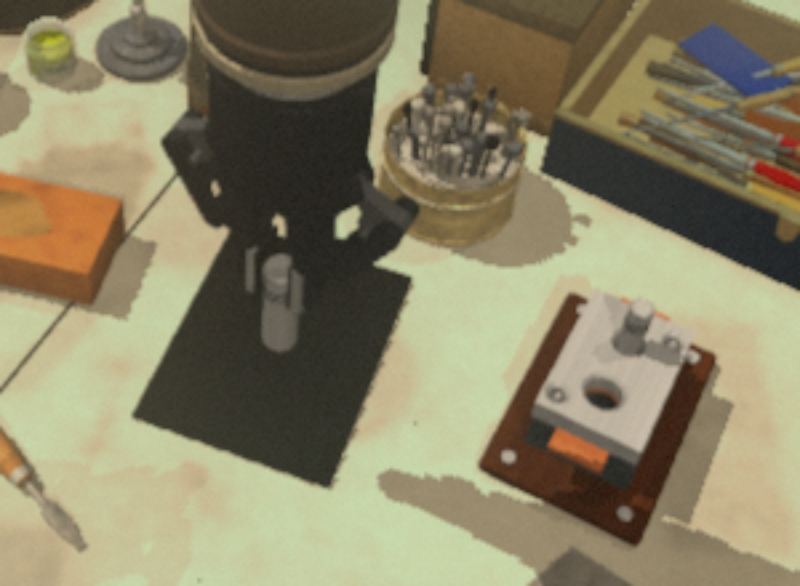

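The large punch hangs upright in the grip over the mat, and the tin is untouched. Next I'll lower it.

```bash

python3 -m inch '{"claw":[-1,-1,-1,-1,-1],"dp":[[0,0,0],[0,0,3],[0,0,6],[0,0,8.5],[0,0,8.5]],"delta_rot":[[0,0,0],[0,0,0],[0,0,0],[0,0,0],[0,0,0]]}'
python3 -m inch '{"claw":[-1,-1,-1,-1,-1],"dp":[[0,0,0],[0,0,0.5],[0,0,1],[0,0,1.2],[0,0,1.2]],"delta_rot":[[0,0,0],[0,0,0],[0,0,0],[0,0,0],[0,0,0]]}'
python3 -c "from h import *;go(489,-117,45.5,-.7)"
```

```text
time: 5.25
ee_pos: [0.488, -0.1162, 0.0579]
tool_rot: [-0.0, 1.0, -0.007, -0.002]
contact_force: [-0.3, -0.0, -0.1]
gripper_width: 0.0188
finger_force: 39.3
time: 5.75
ee_pos: [0.4895, -0.115, 0.0484]
tool_rot: [0.0, 1.0, -0.006, 0.0]
contact_force: [-0.0, 0.4, -0.8]
gripper_width: 0.0182
finger_force: 39.4
t 5.75 at [ 489.5 -115.    48.4] yaw -0.68 w 18.2 ff 39.4 F [-0.   0.4 -0.8] -> dp [-0.05  0.2   0.29] rot [ 0.   -0.    0.02]
```

```bash

python3 -m inch '{"claw":[-1,-1,-1,-1,-1],"dp":[[0,0,0.1],[0,0,0.2],[0,0,0.2],[0,0,0.3],[0,0,0.3]],"delta_rot":[[0,0,0],[0,0,0],[0,0,0],[0,0,0],[0,0,0]]}'
python3 -c "from h import *;go(489,-117,45.5,-.7)"
```

```text
time: 6.25
ee_pos: [0.4898, -0.1151, 0.0456]
tool_rot: [0.0, 1.0, -0.006, 0.0]
contact_force: [-0.4, -0.4, 3.8]
gripper_width: 0.0187
finger_force: 39.8
t 6.25 at [ 489.8 -115.1   45.6] yaw -0.69 w 18.7 ff 39.8 F [-0.4 -0.4  3.8] -> dp [-0.08  0.2   0.01] rot [ 0.01 -0.04  0.01]
```

```bash

python3 -m inch '{"claw":[-0.4,-0.1,0,0,0],"dp":[[0,0,0],[0,0,0],[0,0,0],[0,0,-3],[0,0,-7]],"delta_rot":[[0,0,0],[0,0,0],[0,0,0],[0,0,0],[0,0,0]]}'
python3 -m inch '{"claw":[0,0,0,0,0],"dp":[[0,0,-4],[3.3,4,-4],[6.6,8,-4],[9.9,12,-4],[13.2,15.9,-4]],"delta_rot":[[0,0,0],[0,0,0],[0,0,0],[0,0,0],[0,0,0]]}'
python3 -m inch '{"claw":[0,0,0,0,0],"dp":[[0,0,0],[0,0,0],[0,0,0],[0,0,3],[0,0,5]],"delta_rot":[[0,0,0],[0,0,0],[0,0,0],[0,0,0],[0,0,0]]}'
python3 -c "
from h import *;go(620,-275.6,67,-.7)
S=manip.snapshot('scene');cv2.imwrite('pics/c3.png',cv2.resize(S[180:400,240:540],(800,586)))"
```

```text
time: 6.75
ee_pos: [0.4879, -0.1147, 0.1145]
tool_rot: [-0.0, 1.0, -0.006, -0.002]
contact_force: [1.0, 0.6, 0.3]
gripper_width: 0.0426
finger_force: 0.0
time: 7.25
ee_pos: [0.6163, -0.2721, 0.1555]
tool_rot: [0.0, 1.0, -0.006, 0.0]
contact_force: [0.4, 0.6, 0.4]
gripper_width: 0.0425
finger_force: 0.0
time: 7.75
ee_pos: [0.6148, -0.2686, 0.1049]
tool_rot: [-0.0, 1.0, -0.005, 0.0]
contact_force: [-0.2, -0.2, -0.1]
gripper_width: 0.0424
finger_force: 0.0
t 7.75 at [ 614.8 -268.6  104.9] yaw -0.58 w 42.4 ff 0.0 F [-0.2 -0.2 -0.1] -> dp [0.52 0.7  3.79] rot [-0.04 -0.01  0.12]
```

View pics/c3.png

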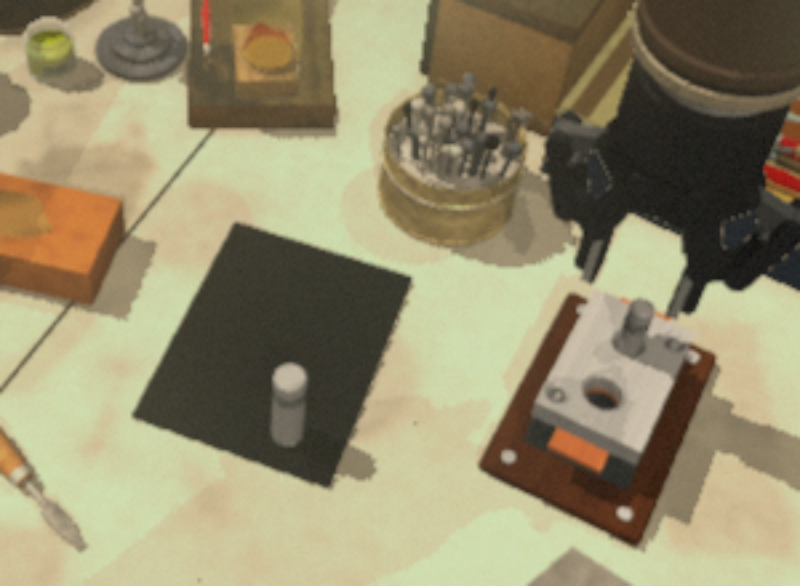

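The large punch stands upright on the mat at crop (288,405). The hand needs 5 mm in x and 7 mm in y to be over the small punch.

```bash

python3 -m inch '{"claw":[0,0,0,0,0],"dp":[[0.5,0.7,0],[0.5,0.7,2],[0.5,0.7,3.7],[0.5,0.7,3.7],[0.5,0.7,3.7]],"delta_rot":[[0,0,0],[0,0,0],[0,0,0],[0,0,0],[0,0,0]]}' >/dev/null
python3 -c "from h import *;go(620,-275.6,67,-.7)"
python3 -m inch '{"claw":[-1,-1,-1,-1,-1],"dp":[[0,0,0],[0,0,0],[0,0,0],[0,0,0],[0,0,0]],"delta_rot":[[0,0,0],[0,0,0],[0,0,0],[0,0,0],[0,0,0]]}' 40
python3 -m inch '{"claw":[-1,-1,-1,-1,-1],"dp":[[0,0,0],[0,0,0],[0,0,0],[0,0,0],[0,0,0]],"delta_rot":[[0,0,0],[0,0,0],[0,0,0],[0,0,0],[0,0,0]]}' 40
python3 -c "from h import *;go(481,-57,160,-.7)"
```

```text
t 8.30 at [ 621.  -277.6   69.8] yaw -0.66 w 43.0 ff 0.0 F [-0.8 -0.8  0.5] -> dp [-0.1  -0.2   0.28] rot [ 0.03 -0.07  0.04]
time: 8.8
ee_pos: [0.6212, -0.2777, 0.0698]
tool_rot: [0.0, 1.0, -0.006, 0.001]
contact_force: [0.2, 0.7, 5.9]
gripper_width: 0.0121
finger_force: 39.1
time: 9.3
ee_pos: [0.6213, -0.2777, 0.0698]
tool_rot: [0.0, 1.0, -0.006, 0.001]
contact_force: [-0.4, 0.4, 7.0]
gripper_width: 0.0123
finger_force: 39.1
t 9.30 at [ 621.3 -277.7   69.8] yaw -0.68 w 12.3 ff 39.1 F [-0.4  0.4  7. ] -> dp [-14.27 -21.89  -9.07] rot [ 0.04 -0.13  0.02]
```

```bash

python3 -m inch '{"claw":[-1,-1,-1,-1,-1],"dp":[[0,0,-1],[0,0,-2.5],[0,0,-4.5],[0,0,-6.5],[0,0,-8.5]],"delta_rot":[[0,0,0],[0,0,0],[0,0,0],[0,0,0],[0,0,0]]}'
python3 -m inch '{"claw":[-1,-1,-1,-1,-1],"dp":[[-2.4,-3.7,0],[-4.8,-7.4,0],[-7.2,-11,0],[-9.6,-14.7,0],[-12,-18.4,0]],"delta_rot":[[0,0,0],[0,0,0],[0,0,0],[0,0,0],[0,0,0]]}'
python3 -m inch '{"claw":[-1,-1,-1,-1,-1],"dp":[[-2.3,-3.5,0],[-2.3,-3.5,2],[-2.3,-3.5,5],[-2.3,-3.5,8],[-2.3,-3.5,8]],"delta_rot":[[0,0,0],[0,0,0],[0,0,0],[0,0,0],[0,0,0]]}'
python3 -c "from h import *;go(481,-57,47.5,-.7)"
```

```text
time: 9.8
ee_pos: [0.6203, -0.2775, 0.1554]
tool_rot: [0.0, 1.0, -0.006, 0.0]
contact_force: [-0.8, 0.3, -1.1]
gripper_width: 0.0125
finger_force: 39.1
time: 10.3
ee_pos: [0.5017, -0.0908, 0.1546]
tool_rot: [0.0, 1.0, -0.006, 0.001]
contact_force: [1.5, 0.2, 0.0]
gripper_width: 0.0122
finger_force: 39.1
time: 10.8
ee_pos: [0.4779, -0.0567, 0.0716]
tool_rot: [0.0, 1.0, -0.006, -0.002]
contact_force: [-0.6, -0.2, -1.2]
gripper_width: 0.0125
finger_force: 39.2
t 10.80 at [477.9 -56.7  71.6] yaw -0.67 w 12.5 ff 39.2 F [-0.6 -0.2 -1.2] -> dp [0.32 0.02 2.41] rot [0.01 0.26 0.03]
```

```bash

python3 -m inch '{"claw":[-1,-1,-1,-1,-1],"dp":[[0.2,0,1],[0.2,0,1.8],[0.2,0,2],[0.2,0,2],[0.2,0,2]],"delta_rot":[[0,0,0],[0,0,0],[0,0,0],[0,0,0],[0,0,0]]}'
python3 -m inch '{"claw":[-1,-1,-1,-1],"dp":[[0,0,0.1],[0,0,0.2],[0,0,0.3],[0,0,0.3]],"delta_rot":[[0,0,0],[0,0,0],[0,0,0],[0,0,0]]}'
python3 -c "from h import *;go(481,-57,47.8,-.7)"
```

```text
time: 11.3
ee_pos: [0.4822, -0.0569, 0.0538]
tool_rot: [0.0, 1.0, -0.006, 0.0]
contact_force: [0.1, 0.3, -0.6]
gripper_width: 0.0124
finger_force: 39.2
time: 11.7
ee_pos: [0.4818, -0.0568, 0.0502]
tool_rot: [0.0, 1.0, -0.006, -0.0]
contact_force: [-1.1, 0.6, -0.5]
gripper_width: 0.0123
finger_force: 39.2
t 11.70 at [481.8 -56.8  50.2] yaw -0.69 w 12.3 ff 39.2 F [-1.1  0.6 -0.5] -> dp [-0.08  0.02  0.24] rot [0.   0.01 0.01]
```

```bash

python3 -m inch '{"claw":[-1,-1,-1,-1],"dp":[[0,0,0.1],[0,0,0.2],[0,0,0.25],[0,0,0.25]],"delta_rot":[[0,0,0],[0,0,0],[0,0,0],[0,0,0]]}'
python3 -c "from h import *;go(481,-57,47.8,-.7)"
```

```text
time: 12.1
ee_pos: [0.4819, -0.0568, 0.0478]
tool_rot: [0.0, 1.0, -0.006, -0.0]
contact_force: [-0.5, -0.5, -0.9]
gripper_width: 0.0121
finger_force: 39.3
t 12.10 at [481.9 -56.8  47.8] yaw -0.68 w 12.1 ff 39.3 F [-0.5 -0.5 -0.9] -> dp [-0.09  0.02 -0.  ] rot [0.   0.   0.02]
```

```bash

python3 -m inch '{"claw":[-1,-1,-1],"dp":[[0,0,0.05],[0,0,0.1],[0,0,0.1]],"delta_rot":[[0,0,0],[0,0,0],[0,0,0]]}'
python3 -c "from h import *;go(481,-57,47.8,-.7)"
```

```text
time: 12.4
ee_pos: [0.4825, -0.0568, 0.0476]
tool_rot: [0.0, 1.0, -0.006, 0.001]
contact_force: [-2.7, -0.0, 11.1]
gripper_width: 0.012
finger_force: 40.5
t 12.40 at [482.5 -56.8  47.6] yaw -0.69 w 12.0 ff 40.5 F [-2.7 -0.  11.1] -> dp [-0.15  0.02 -0.02] rot [ 0.01 -0.08  0.01]
```

```bash

python3 -m inch '{"claw":[-0.5,-0.3,-0.2,-0.2,-0.2],"dp":[[0,0,0],[0,0,0],[0,0,0],[0,0,-3],[0,0,-7]],"delta_rot":[[0,0,0],[0,0,0],[0,0,0],[0,0,0],[0,0,0]]}' >/dev/null
python3 -m inch '{"claw":[0,0,1,1,1],"dp":[[0,0,-3],[2,3.6,-3],[4,7.2,-3],[6,10.8,-3],[8,14.4,-3]],"delta_rot":[[0,0,0],[0,0,0],[0,0,0],[0,0,0],[0,0,0]]}' >/dev/null
python3 -m inch '{"claw":[1,1,1,1,1],"dp":[[2,3.6,0],[3.9,7.3,0],[3.9,7.3,0],[3.9,7.3,3],[3.9,7.3,5]],"delta_rot":[[0,0,0],[0,0,0],[0,0,0],[0,0,0],[0,0,0]]}' 
python3 -c "
from h import *;go(599,-275.6,34.5,-.7)
S=manip.snapshot('scene');cv2.imwrite('pics/c4.png',cv2.resize(S[180:400,240:540],(800,586)))"
```

```text
time: 13.9
ee_pos: [0.5978, -0.2751, 0.0952]
tool_rot: [-0.0, 1.0, -0.006, -0.0]
contact_force: [-0.4, 0.5, -0.5]
gripper_width: 0.0851
finger_force: 0.0
t 13.90 at [ 597.8 -275.1   95.2] yaw -0.71 w 85.1 ff 0.0 F [-0.4  0.5 -0.5] -> dp [0.12 0.05 6.07] rot [-0.03  0.05 -0.01]
```

View pics/c4.png

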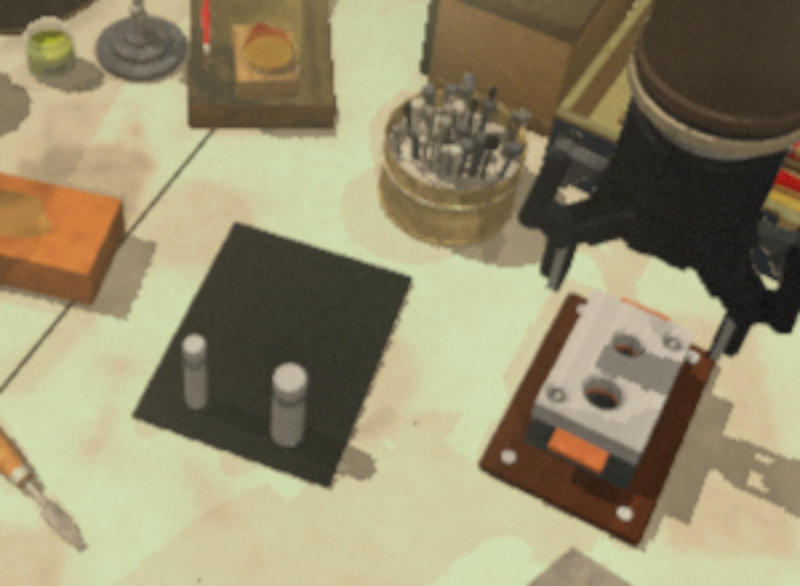

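Both punches stand upright, at crop (195,370) and (288,405), and the open fingers straddle the plate. I'll descend.

```bash

python3 -m inch '{"claw":[1,1,1,1,1],"dp":[[0,0,2],[0,0,4],[0,0,5.8],[0,0,6.1],[0,0,6.1]],"delta_rot":[[0,0,0],[0,0,0],[0,0,0],[0,0,0],[0,0,0]]}' 60
python3 -c "from h import *;go(599,-275.6,34.5,-.7)"
```

```text
time: 14.45
ee_pos: [0.5981, -0.2749, 0.0358]
tool_rot: [-0.0, 1.0, -0.006, -0.0]
contact_force: [-0.3, -1.0, -0.1]
gripper_width: 0.0851
finger_force: 0.0
t 14.45 at [ 598.1 -274.9   35.8] yaw -0.67 w 85.1 ff 0.0 F [-0.3 -1.  -0.1] -> dp [0.1  0.07 0.13] rot [-0.02  0.05  0.03]
```

```bash

python3 -m inch '{"claw":[0.6,0,-1,-1,-1],"dp":[[0.1,0.05,0],[0.1,0.05,0],[0.1,0.05,0],[0.1,0.05,0],[0.1,0.05,0]],"delta_rot":[[0,0,0],[0,0,0],[0,0,0],[0,0,0],[0,0,0]]}' 60
python3 -c "from h import *;go(599,-275.6,34.5,-.7)"
python3 -m inch '{"claw":[-1,-1,-1,-1,-1],"dp":[[0,0,0],[0,0,0],[0,0,-0.5],[0,0,-0.5],[0,0,-0.5]],"delta_rot":[[0,0,0],[0,0,0],[0,0,0],[0,0,0],[0,0,0]]}' 60
python3 -c "from h import *;go(599,-275.6,34.5,-.7)"
```

```text
time: 14.95
ee_pos: [0.6003, -0.2762, 0.0376]
tool_rot: [0.0, 1.0, -0.006, 0.001]
contact_force: [-0.7, 0.9, 4.9]
gripper_width: 0.0621
finger_force: 65.9
t 14.95 at [ 600.3 -276.2   37.6] yaw -0.69 w 62.1 ff 65.9 F [-0.7  0.9  4.9] -> dp [-0.13 -0.06  0.31] rot [ 0.05 -0.14  0.01]
time: 15.45
ee_pos: [0.5998, -0.2761, 0.0413]
tool_rot: [0.0, 1.0, -0.006, 0.001]
contact_force: [2.3, -1.7, -3.7]
gripper_width: 0.0624
finger_force: 67.7
t 15.45 at [ 599.8 -276.1   41.3] yaw -0.69 w 62.4 ff 67.7 F [ 2.3 -1.7 -3.7] -> dp [-0.08 -0.05  0.68] rot [ 0.04 -0.07  0.01]
```

```bash

python3 -m inch '{"claw":[-1,-1,-1,-1,-1],"dp":[[0,0,-0.6],[0,0,-1.2],[0,0,-2.4],[0,0,-4.5],[0,0,-8]],"delta_rot":[[0,0,0],[0,0,0],[0,0,0],[0,0,0],[0,0,0]]}'
python3 -m inch '{"claw":[-1,-1,-1,-1,-1],"dp":[[0,-1.5,0],[-0.8,-5.5,0],[-1.5,-9.5,0],[-2.3,-13.5,0],[-3.3,-17.5,0]],"delta_rot":[[0,0,0],[0,0,0],[0,0,0],[0,0,0],[0,0,0]]}'
python3 -m inch '{"claw":[-1,-1,-1,-1,-1],"dp":[[0,-2.5,0],[0,-2.5,2.5],[0,-2.5,5],[0,-2.5,6.5],[0,-2.5,6.5]],"delta_rot":[[0,0,0],[0,0,0],[0,0,0],[0,0,0],[0,0,0]]}'
python3 -c "from h import *;go(569,-75.7,1.6,-.7)
S=manip.snapshot('scene');cv2.imwrite('pics/c5.png',cv2.resize(S[180:400,240:540],(800,586)))"
```

```text
time: 15.95
ee_pos: [0.5974, -0.2748, 0.12]
tool_rot: [-0.001, 1.0, -0.006, -0.002]
contact_force: [0.6, 0.6, -3.1]
gripper_width: 0.062
finger_force: 68.9
time: 16.45
ee_pos: [0.5675, -0.0979, 0.1208]
tool_rot: [-0.0, 1.0, -0.006, -0.0]
contact_force: [0.5, 0.9, -3.7]
gripper_width: 0.0622
finger_force: 68.9
time: 16.95
ee_pos: [0.5664, -0.0744, 0.0538]
tool_rot: [-0.0, 1.0, -0.006, -0.002]
contact_force: [-0.9, -0.1, -4.2]
gripper_width: 0.0621
finger_force: 68.8
t 16.95 at [566.4 -74.4  53.8] yaw -0.64 w 62.1 ff 68.8 F [-0.9 -0.1 -4.2] -> dp [0.29 0.13 5.22] rot [-0.03  0.28  0.06]
```

View pics/c5.png

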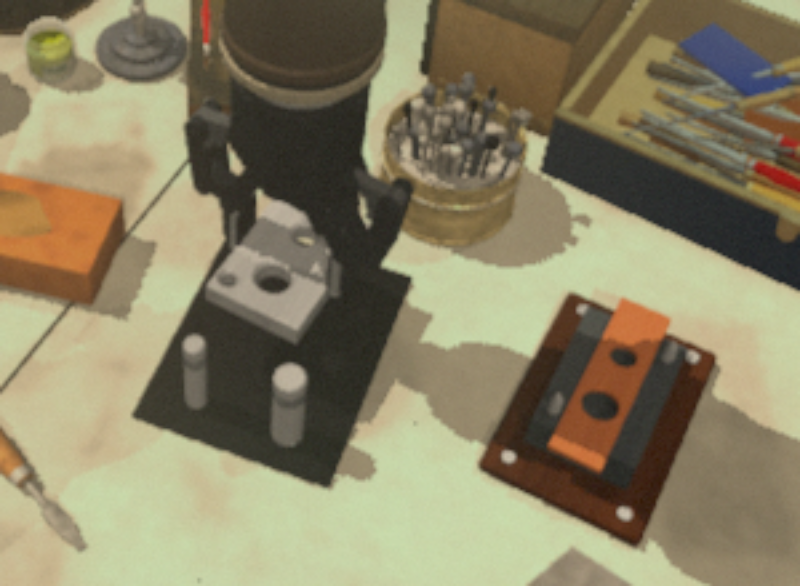

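The plate is held level over the mat, the strip lies bare on the die, and the punches are standing.

```bash

python3 -m inch '{"claw":[-1,-1,-1,-1,-1],"dp":[[0.2,0.1,2],[0.2,0.1,4],[0.2,0.1,4.7],[0.2,0.1,4.7],[0.2,0.1,4.7]],"delta_rot":[[0,0,0],[0,0,0],[0,0,0],[0,0,0],[0,0,0]]}' >/dev/null
python3 -c "from h import *;go(569,-75.7,1.6,-.7)"
python3 -m inch '{"claw":[-1,-1,-1,-1],"dp":[[0,0,0.1],[0,0,0.2],[0,0,0.3],[0,0,0.3]],"delta_rot":[[0,0,0],[0,0,0],[0,0,0],[0,0,0]]}' >/dev/null
python3 -c "from h import *;go(569,-75.7,1.6,-.7)"
```

```text
t 17.50 at [571.3 -76.3   9.9] yaw -0.68 w 62.2 ff 68.8 F [ 0.3 -0.2 -4.1] -> dp [-0.23 -0.06  0.83] rot [ 0.   -0.07  0.02]
t 17.90 at [570.7 -76.4   5.9] yaw -0.69 w 62.5 ff 68.9 F [-0.   0.1 -4.7] -> dp [-0.17 -0.06  0.43] rot [ 0.   -0.    0.01]
```

```bash

python3 -m inch '{"claw":[-1,-1,-1,-1,-1],"dp":[[0,0,0.15],[0,0,0.3],[0,0,0.35],[0,0,0.35],[0,0,0.35]],"delta_rot":[[0,0,0],[0,0,0],[0,0,0],[0,0,0],[0,0,0]]}' >/dev/null
python3 -c "from h import *;go(569,-75.7,1.6,-.7)"
python3 -m inch '{"claw":[-1,-1,-1,-1],"dp":[[0,0,0.05],[0,0,0.1],[0,0,0.1],[0,0,0.1]],"delta_rot":[[0,0,0],[0,0,0],[0,0,0],[0,0,0]]}' >/dev/null
python3 -c "from h import *;go(569,-75.7,1.6,-.7)"
```

```text
t 18.40 at [570.6 -76.3   2.3] yaw -0.68 w 62.2 ff 68.9 F [ 0.1 -0.8 -3.7] -> dp [-0.17 -0.06  0.07] rot [0.   0.   0.02]
t 18.80 at [570.7 -76.4   1.7] yaw -0.68 w 62.1 ff 69.7 F [-1.5  0.1  3.3] -> dp [-0.18 -0.06  0.01] rot [ 0.   -0.02  0.02]
```

```bash

python3 -m inch '{"claw":[0.7,0.9,0.9,0.9,0.9],"dp":[[0,0,0],[0,0,0],[0,0,0],[0,0,-3],[0,0,-7]],"delta_rot":[[0,0,0],[0,0,0],[0,0,0],[0,0,0],[0,0,0]]}' 30 >/dev/null
python3 -m inch '{"claw":[0.9,0,0,0,0],"dp":[[0,0.5,-4],[0.7,4.5,-4],[1.4,8.5,-4],[2.1,12.5,-4],[2.8,16.5,-4]],"delta_rot":[[0,0,0],[0,0,0],[0,0,0],[0,0,0],[0,0,0]]}' >/dev/null
python3 -m inch '{"claw":[0,0,0,0,0],"dp":[[0.3,3.4,0],[0.3,3.4,2],[0.3,3.4,4],[0.3,3.4,5],[0.3,3.4,5]],"delta_rot":[[0,0,0],[0,0,0],[0,0,0],[0,0,0],[0,0,0]]}' >/dev/null
python3 -c "
from h import *;go(599.5,-276.5,38,-.7)
S=manip.snapshot('scene');T=manip.snapshot('top')
cv2.imwrite('pics/c6.png',cv2.resize(S[180:400,240:540],(800,586)));cv2.imwrite('pics/t6.png',T)
cv2.imwrite('pics/c7.png',cv2.resize(S[260:400,400:540],(600,600),interpolation=cv2.INTER_CUBIC))"
```

```text
t 20.30 at [ 598.3 -275.1   59.7] yaw -0.66 w 42.7 ff 0.0 F [-0.1  0.1  0.6] -> dp [0.13 0.14 2.17] rot [-0.06  0.15  0.04]
```

View pics/c6.png

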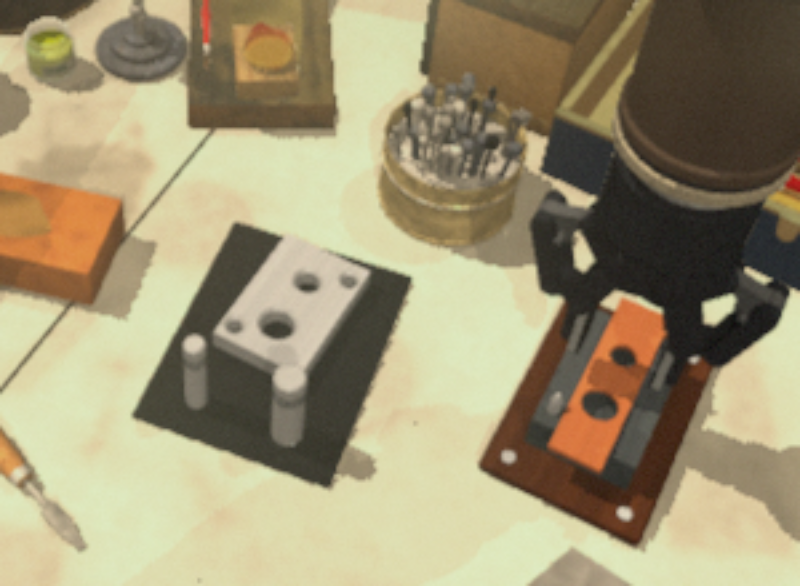

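The plate lies flat on the mat with the punches standing. The fingers straddle the middle of the strip, so I'll go down to touch the die lightly.

```bash

python3 -m inch '{"claw":[0,0,0,0,0],"dp":[[0.1,0.1,0.7],[0.1,0.1,1.4],[0.1,0.1,1.9],[0.1,0.1,2],[0.1,0.1,2]],"delta_rot":[[0,0,0],[0,0,0],[0,0,0],[0,0,0],[0,0,0]]}' 30 >/dev/null
python3 -c "from h import *;go(599.5,-276.5,36.5,-.7)"
python3 -m inch '{"claw":[-0.1,-0.1,-0.1,-0.1],"dp":[[0,0,0.05],[0,0,0.15],[0,0,0.15],[0,0,0.15]],"delta_rot":[[0,0,0],[0,0,0],[0,0,0],[0,0,0]]}' 30 >/dev/null
python3 -c "from h import *;go(599.5,-276.5,36.5,-.7)"
```

```text
t 20.90 at [ 600.1 -276.6   41. ] yaw -0.68 w 42.6 ff 0.0 F [-0.8 -0.1 -0.1] -> dp [-0.06 -0.01  0.45] rot [-0.01  0.03  0.02]
t 21.30 at [ 600.3 -276.8   39.9] yaw -0.69 w 38.4 ff 0.0 F [-0.6  0.3 -0.5] -> dp [-0.08 -0.02  0.34] rot [ 0.   -0.01  0.01]
```

```bash

python3 -m inch '{"claw":[-0.1,-0.1,-0.1,-0.1],"dp":[[0,0,0.1],[0,0,0.2],[0,0,0.25],[0,0,0.25]],"delta_rot":[[0,0,0],[0,0,0],[0,0,0],[0,0,0]]}' 30 >/dev/null
python3 -c "from h import *;go(599.5,-276.5,36.5,-.7)"
python3 -m inch '{"claw":[-0.1,-0.1,-0.1],"dp":[[0,0,0.05],[0,0,0.08],[0,0,0.08]],"delta_rot":[[0,0,0],[0,0,0],[0,0,0]]}' 30 >/dev/null
python3 -c "from h import *;go(599.5,-276.5,36.5,-.7)"
```

```text
t 21.70 at [ 600.2 -276.7   37.1] yaw -0.68 w 38.3 ff 0.0 F [-0.4  0.5 -0. ] -> dp [-0.07 -0.02  0.06] rot [-0.    0.01  0.02]
t 22.00 at [ 600.2 -276.8   36.5] yaw -0.68 w 38.6 ff 0.0 F [-0.2  0.7 -0.1] -> dp [-0.07 -0.02 -0.  ] rot [0.01 0.   0.02]
```

```bash

python3 -m inch '{"claw":[-0.3,-1,-1,-1,-1],"dp":[[0,0,0],[0,0,0],[0,0,0],[0,0,0],[0,0,0]],"delta_rot":[[0,0,0],[0,0,0],[0,0,0],[0,0,0],[0,0,0]]}' 40
python3 -m inch '{"claw":[-1,-1,-1,-1,-1],"dp":[[0,0,0],[0,0,-0.5],[0,0,-1],[0,0,-2],[0,0,-4]],"delta_rot":[[0,0,0],[0,0,0],[0,0,0],[0,0,0],[0,0,0]]}' 
python3 -c "from h import *;go(522,127,60,-76)
S=manip.snapshot('scene')
cv2.imwrite('pics/c8.png',cv2.resize(S[220:400,350:530],(600,600)))"
```

```text
time: 22.5
ee_pos: [0.6003, -0.2767, 0.0367]
tool_rot: [0.0, 1.0, -0.006, 0.0]
contact_force: [-1.7, 0.4, 4.3]
gripper_width: 0.0298
finger_force: 39.6
time: 23.0
ee_pos: [0.5993, -0.2763, 0.076]
tool_rot: [-0.0, 1.0, -0.006, -0.001]
contact_force: [0.2, -0.1, -0.7]
gripper_width: 0.0301
finger_force: 39.7
t 23.00 at [ 599.3 -276.3   76. ] yaw -0.68 w 30.1 ff 39.7 F [ 0.2 -0.1 -0.7] -> dp [ -8.21 -40.24   1.66] rot [5.000e-02 1.500e-01 7.532e+01]
```

View pics/c8.png

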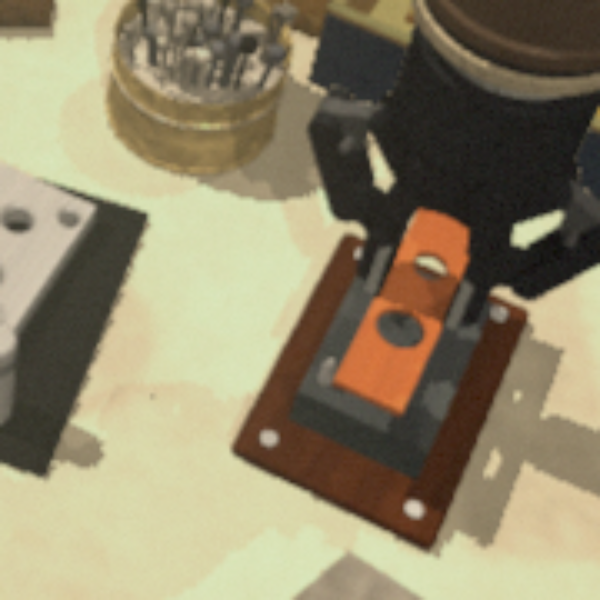

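The strip is held level and clear of the die. Now I'll raise it, carry it over to the brick, then turn it.

```bash

python3 -m inch '{"claw":[-1,-1,-1,-1,-1],"dp":[[0,0,-3],[0,0,-6],[-1,-4,-6],[-1.8,-8,-6],[-2.6,-12,-6]],"delta_rot":[[0,0,0],[0,0,0],[0,0,0],[0,0,0],[0,0,0]]}' >/dev/null
python3 -m inch '{"claw":[-1,-1,-1,-1,-1],"dp":[[-0.8,-4,0],[-1.6,-8,0],[-2.4,-12,0],[-3.2,-16,0],[-4,-20,0]],"delta_rot":[[0,0,0],[0,0,0],[0,0,0],[0,0,0],[0,0,0]]}' >/dev/null
python3 -m inch '{"claw":[-1,-1,-1,-1,-1],"dp":[[-0.8,-4,0],[-1.6,-8.2,0],[-1.6,-8.2,0],[-1.6,-8.2,0],[-1.6,-8.2,0]],"delta_rot":[[0,0,0],[0,0,0],[0,0,8],[0,0,16],[0,0,24]]}' 
python3 -m inch '{"claw":[-1,-1,-1,-1,-1],"dp":[[0,0,0],[0,0,0],[0,0,0],[0,0,0],[0,0,0]],"delta_rot":[[0,0,8],[0,0,16],[0,0,24],[0,0,32],[0,0,40]]}' 
python3 -c "from h import *;go(522,127,60,-76);print(manip.get_state()['joint_pos'].round(2))"
```

```text
time: 24.55
ee_pos: [0.5232, 0.1268, 0.137]
tool_rot: [-0.0, 0.976, -0.216, 0.0]
contact_force: [0.3, -1.1, -0.7]
gripper_width: 0.03
finger_force: 39.9
time: 25.05
ee_pos: [0.5229, 0.1254, 0.1363]
tool_rot: [-0.0, 0.851, -0.525, -0.001]
contact_force: [0.1, 0.0, -2.1]
gripper_width: 0.0297
finger_force: 39.9
t 25.05 at [522.9 125.4 136.3] yaw -63.33 w 29.7 ff 39.9 F [ 0.1  0.  -2.1] -> dp [-0.17  0.    7.63] rot [ 0.07  0.11 12.67]
[-0.71  0.42  0.51  1.93 -0.27  0.85 -2.74]
```

Joint 7 is at its end stop, so I'll turn the other way. The strip can equally lie end for end.

```bash

python3 -m inch '{"claw":[-1,-1,-1,-1,-1],"dp":[[0,0,0],[0,0,0],[0,0,0],[0,0,0],[0,0,0]],"delta_rot":[[0,0,-8],[0,0,-16],[0,0,-24],[0,0,-32],[0,0,-40]]}' >/dev/null
python3 -m inch '{"claw":[-1,-1,-1,-1,-1],"dp":[[0,0,0],[0,0,0],[0,0,0],[0,0,0],[0,0,0]],"delta_rot":[[0,0,-8],[0,0,-16],[0,0,-24],[0,0,-32],[0,0,-40]]}' >/dev/null
python3 -m inch '{"claw":[-1,-1,-1,-1,-1],"dp":[[0,0,0],[0,0,0],[0,0,0],[0,0,0],[0,0,0]],"delta_rot":[[0,0,-8],[0,0,-16],[0,0,-24],[0,0,-32],[0,0,-40]]}' >/dev/null
python3 -m inch '{"claw":[-1,-1,-1,-1,-1],"dp":[[0,0,0],[0,0,0],[0,0,0],[0,0,0],[0,0,0]],"delta_rot":[[0,0,-8],[0,0,-16],[0,0,-24],[0,0,-32],[0,0,-40]]}' >/dev/null
python3 -c "from h import *;go(522,127,60,104);print(manip.get_state()['joint_pos'].round(2))"
```

```text
t 27.05 at [522.7 125.8 136. ] yaw 97.32 w 30.0 ff 39.9 F [ 0.6  0.1 -0.7] -> dp [ 0.13 -0.04  7.6 ] rot [-0.14  0.01 -6.68]
[-0.18  0.41 -0.2   1.89  0.1   0.86 -0.31]
```

```bash

python3 -m inch '{"claw":[-1,-1,-1,-1,-1],"dp":[[0.1,0,0],[0.1,0,2],[0.1,0,5],[0.1,0,7],[0.1,0,7]],"delta_rot":[[0,0,-6.7],[0,0,-6.7],[0,0,-6.7],[0,0,-6.7],[0,0,-6.7]]}' >/dev/null
python3 - <<'E'
from h import *
go(522,127,37,104)
T=manip.snapshot("top");S=manip.snapshot("scene");cv2.imwrite("pics/t9.png",T)
a=cv2.resize(T[200:350,140:300],(640,600));b=cv2.resize(S[200:320,160:320],(800,600))
cv2.imwrite("pics/c9.png",cv2.resize(np.hstack([a,b]),(800,333)))
E
```

```text
t 27.55 at [520.6 126.1  63.6] yaw 103.69 w 29.7 ff 39.9 F [-0.3 -0.6 -1.2] -> dp [0.06 0.18 2.66] rot [-0.42  0.02 -0.31]
```

View pics/c9.png

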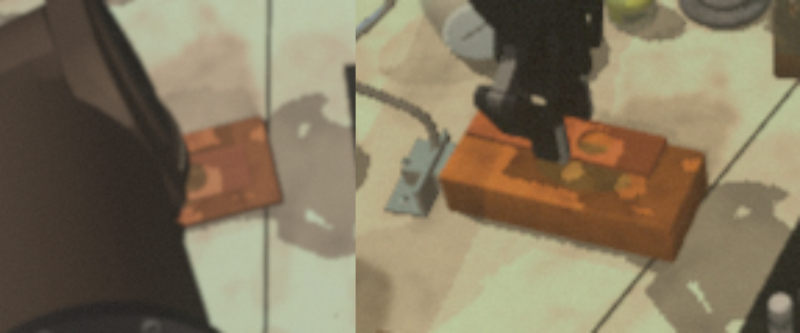

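The strip hangs over the brick, parallel to its length. I'll lower it.

```bash

python3 -m inch '{"claw":[-1,-1,-1,-1,-1],"dp":[[0,0.1,0.8],[0,0.1,1.6],[0,0.1,2.2],[0,0.1,2.3],[0,0.1,2.3]],"delta_rot":[[0,0,0],[0,0,0],[0,0,0],[0,0,0],[0,0,0]]}' >/dev/null
python3 -c "from h import *;go(522,127,36.7,104)"
python3 -m inch '{"claw":[-1,-1,-1,-1],"dp":[[0,0,0.1],[0,0,0.2],[0,0,0.3],[0,0,0.3]],"delta_rot":[[0,0,0],[0,0,0],[0,0,0],[0,0,0]]}' >/dev/null
python3 -c "from h import *;go(522,127,36.7,104)"
```

```text
t 28.15 at [522.8 126.9  42.2] yaw 103.70 w 29.8 ff 39.9 F [-0.7  0.9 -0.5] -> dp [ 0.03 -0.07  0.55] rot [-0.23 -0.   -0.3 ]
t 28.55 at [522.9 126.9  39.4] yaw 103.70 w 29.8 ff 39.9 F [-0.7 -0.1 -0.8] -> dp [ 0.03 -0.09  0.27] rot [-0.2 -0.  -0.3]
```

```bash

python3 -m inch '{"claw":[-1,-1,-1,-1],"dp":[[0,0,0.1],[0,0,0.15],[0,0,0.2],[0,0,0.2]],"delta_rot":[[0,0,0],[0,0,0],[0,0,0],[0,0,0]]}' >/dev/null
python3 -c "from h import *;go(522,127,36.7,104)"
python3 -m inch '{"claw":[-1,-1,-1],"dp":[[0,0,0.05],[0,0,0.1],[0,0,0.1]],"delta_rot":[[0,0,0],[0,0,0],[0,0,0]]}' >/dev/null
python3 -c "from h import *;go(522,127,36.7,104)"
```

```text
t 28.95 at [522.9 126.9  37.4] yaw 103.69 w 29.8 ff 39.9 F [ 0.5 -0.1 -1.4] -> dp [ 0.03 -0.09  0.07] rot [-0.2  -0.   -0.31]
t 29.25 at [523.  127.   36.7] yaw 103.69 w 30.1 ff 40.4 F [-0.7  0.   3.2] -> dp [ 0.03 -0.1   0.  ] rot [-0.18  0.   -0.31]
```

```bash

python3 -m inch '{"claw":[-0.1,0,0,0,0],"dp":[[0,0,0],[0,0,0],[0,0,0],[0,0,-2],[0,0,-6]],"delta_rot":[[0,0,0],[0,0,0],[0,0,0],[0,0,0],[0,0,0]]}' >/dev/null
python3 -m inch '{"claw":[0,0,0,0,0],"dp":[[0,0,-4],[0,0,-4],[0,0,-4],[0,0,-4],[0,0,-4]],"delta_rot":[[0,0,0],[0,0,8],[0,0,16],[0,0,24],[0,0,32]]}' >/dev/null
python3 -m inch '{"claw":[0,0,0,0,0],"dp":[[0,0,0],[0,0,0],[0,0,0],[0,0,0],[0,0,0]],"delta_rot":[[0,0,8],[0,0,16],[0,0,24],[0,0,32],[0,0,40]]}' >/dev/null
python3 -m inch '{"claw":[0,0,0,0,0],"dp":[[0,0,0],[0,0,0],[0,0,0],[0,0,0],[0,0,0]],"delta_rot":[[0,0,8],[0,0,16],[0,0,24],[0,0,32],[0,0,32.4]]}' >/dev/null
python3 - <<'E'
from h import *
go(570.7,-76.4,60,-.68);print(manip.get_state()['joint_pos'].round(2))
S=manip.snapshot("scene");cv2.imwrite("pics/c10.png",cv2.resize(S[190:310,160:320],(800,600)))
E
```

```text
t 31.25 at [523.2 127.2 136.3] yaw -0.83 w 42.7 ff 0.0 F [-0.1 -0.5  0.5] -> dp [ 5.07 20.28  7.64] rot [ 0.06  0.2  -0.15]
[-0.5   0.4   0.21  1.91 -0.11  0.85 -1.81]
```

View pics/c10.png

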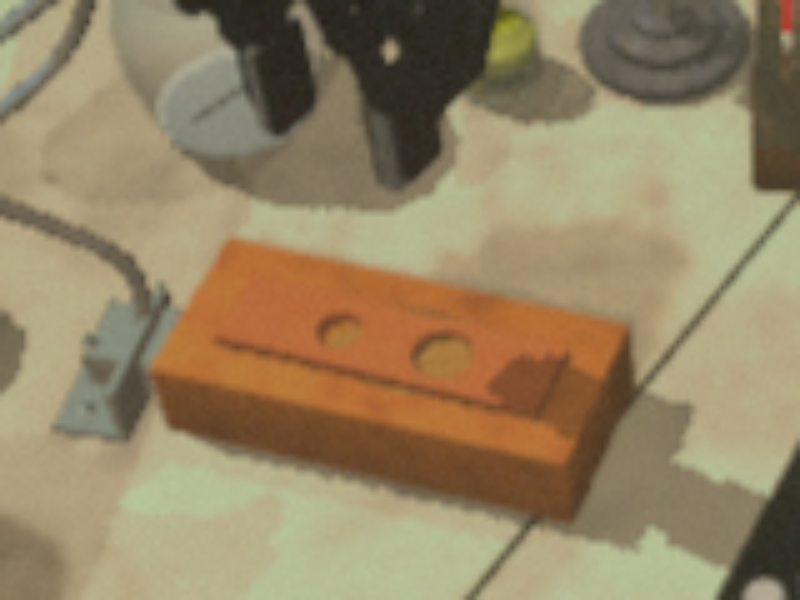

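The strip lies flat along the middle of the brick, with its holes at crop (340,330) and (442,352). Next is the plate.

```bash

python3 -m inch '{"claw":[0,0,1,1,1],"dp":[[1,4,0],[2,8.1,0],[3,12.2,0],[4,16.3,0],[5.1,20.3,0]],"delta_rot":[[0,0,-0.1],[0,0,-0.1],[0,0,-0.1],[0,0,-0.1],[0,0,-0.1]]}' >/dev/null
python3 -m inch '{"claw":[1,1,1,1,1],"dp":[[0,0,3],[0,0,6],[0,0,8],[0,0,8],[0,0,8]],"delta_rot":[[0,0,0],[0,0,0],[0,0,0],[0,0,0],[0,0,0]]}' >/dev/null
python3 -c "from h import *;go(570.7,-76.4,1.7,-.68)"
```

```text
t 32.30 at [571.6 -76.7  56.7] yaw -0.48 w 85.3 ff 0.0 F [ 0.3 -0.1  0.1] -> dp [-0.07 -0.04  5.5 ] rot [0.04 0.21 0.2 ]
```

```bash

python3 -m inch '{"claw":[1,1,1,1,1],"dp":[[0,0,2],[0,0,4],[0,0,5],[0,0,5.2],[0,0,5.2]],"delta_rot":[[0,0,0.1],[0,0,0.2],[0,0,0.2],[0,0,0.2],[0,0,0.2]]}' >/dev/null
python3 -c "from h import *;go(570.7,-76.4,1.7,-.68)"
python3 -m inch '{"claw":[1,1],"dp":[[0,0,0],[0,0,0]],"delta_rot":[[0,0,0],[0,0,0]]}' >/dev/null
python3 -c "from h import *;go(570.7,-76.4,1.7,-.68)"
```

```text
t 32.80 at [571.9 -76.7   5.2] yaw -0.77 w 85.6 ff 0.0 F [-0.6  0.5  0.3] -> dp [-0.12 -0.03  0.35] rot [ 0.05  0.14 -0.09]
t 33.00 at [572.  -76.7   5.3] yaw -0.79 w 85.3 ff 0.0 F [ 0.6 -0.4 -0.2] -> dp [-0.13 -0.03  0.36] rot [ 0.05  0.11 -0.11]
```

```bash

python3 -m inch '{"claw":[1,1,1],"dp":[[-0.2,0,0.3],[-0.2,0,0.5],[-0.2,0,0.5]],"delta_rot":[[0,0.1,-0.1],[0,0.1,-0.1],[0,0.1,-0.1]]}' >/dev/null
python3 -c "from h import *;go(570.7,-76.4,1.7,-.68)"
python3 -m inch '{"claw":[0.6,0,-1,-1,-1],"dp":[[0,0,0],[0,0,0],[0,0,0],[0,0,0],[0,0,0]],"delta_rot":[[0,0,0],[0,0,0],[0,0,0],[0,0,0],[0,0,0]]}' 60 >/dev/null
python3 -c "from h import *;go(570.7,-76.4,1.7,-.68)"
```

```text
t 33.30 at [569.  -76.7  -0.8] yaw -0.71 w 85.3 ff 0.0 F [-0.5 -0.7  0.2] -> dp [ 0.17 -0.03 -0.25] rot [ 0.04  0.12 -0.03]
t 33.80 at [ 5.694e+02 -7.660e+01 -1.000e-01] yaw -0.71 w 62.5 ff 66.1 F [-1.5  0.4  5. ] -> dp [ 0.13 -0.02 -0.19] rot [ 0.03  0.08 -0.03]
```

```bash

python3 -m inch '{"claw":[-1,-1,-1,-1,-1],"dp":[[0,0,-1],[0,0,-3],[0,0,-6],[0,0,-9],[0,0,-11.5]],"delta_rot":[[0,0,0],[0,0,0],[0,0,0],[0,0,0],[0,0,0]]}' >/dev/null
python3 -m inch '{"claw":[-1,-1,-1,-1,-1],"dp":[[0.5,3,0],[1.2,7,0],[1.9,11,0],[2.6,15,0],[3.2,19,0]],"delta_rot":[[0,0,0],[0,0,0],[0,0,0],[0,0,0],[0,0,0]]}' >/dev/null
python3 -m inch '{"claw":[-1,-1,-1,-1,-1],"dp":[[0,0.9,0],[0,0.9,2],[0,0.9,4],[0,0.9,5],[0,0.9,5]],"delta_rot":[[0,0,0],[0,0,0],[0,0,0],[0,0,0],[0,0,0]]}' >/dev/null
python3 -m inch '{"claw":[-1,-1,-1],"dp":[[0,0,0],[0,0,0],[0,0,0]],"delta_rot":[[0,0,0],[0,0,0],[0,0,0]]}' >/dev/null
python3 -c "from h import *;go(599,-276.4,55,-.68)
S=manip.snapshot('scene')
cv2.imwrite('pics/c11.png',cv2.resize(S[180:400,300:540],(640,586)))"
```

```text
t 35.60 at [ 599.6 -276.2   65.6] yaw -0.69 w 62.3 ff 67.7 F [ 0.1  0.  -3.8] -> dp [-0.06  0.02  1.06] rot [ 0.08  0.01 -0.01]
```

View pics/c11.png

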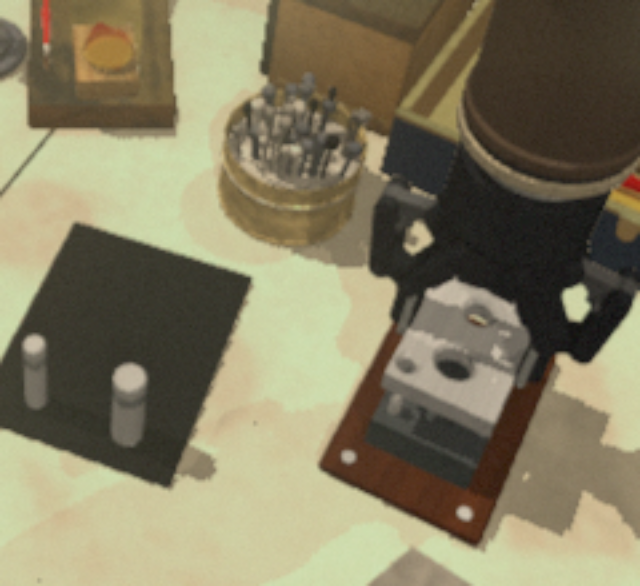

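The plate is level above the pins, so I'll lower it slowly and watch the force.

```bash

python3 -m inch '{"claw":[-1,-1,-1,-1,-1],"dp":[[-0.05,0,0.5],[-0.05,0,1],[-0.05,0,1.4],[-0.05,0,1.4],[-0.05,0,1.4]],"delta_rot":[[0.08,0,0],[0.08,0,0],[0.08,0,0],[0.08,0,0],[0.08,0,0]]}' >/dev/null
python3 -c "from h import *;go(599,-276.4,32,-.68)"
python3 -m inch '{"claw":[-1,-1,-1,-1,-1],"dp":[[0,0,0.2],[0,0,0.4],[0,0,0.6],[0,0,0.7],[0,0,0.7]],"delta_rot":[[0,0,0],[0,0,0],[0,0,0],[0,0,0],[0,0,0]]}' >/dev/null
python3 -c "from h import *;go(599,-276.4,32,-.68)"
```

```text
t 36.15 at [ 598.3 -276.    50.2] yaw -0.71 w 62.3 ff 67.8 F [ 0.4 -0.2 -3.5] -> dp [0.07 0.04 1.82] rot [-0.04  0.12 -0.03]
t 36.65 at [ 598.4 -276.    43.4] yaw -0.70 w 62.3 ff 67.8 F [-0.3  0.5 -3.8] -> dp [0.07 0.04 1.14] rot [-0.04  0.1  -0.02]
```

```bash

python3 -m inch '{"claw":[-1,-1,-1,-1,-1],"dp":[[0.05,0.03,0.15],[0.05,0.03,0.3],[0.05,0.03,0.45],[0.05,0.03,0.6],[0.05,0.03,0.6]],"delta_rot":[[0,0.1,0],[0,0.1,0],[0,0.1,0],[0,0.1,0],[0,0.1,0]]}' >/dev/null
python3 -c "from h import *;go(599,-276.4,32,-.68)"
python3 -m inch '{"claw":[-1,-1,-1,-1,-1],"dp":[[0,0,0.15],[0,0,0.3],[0,0,0.4],[0,0,0.4],[0,0,0.4]],"delta_rot":[[0,0,0],[0,0,0],[0,0,0],[0,0,0],[0,0,0]]}' >/dev/null
python3 -c "from h import *;go(599,-276.4,32,-.68)"
```

```text
t 37.15 at [ 598.8 -276.2   37.2] yaw -0.70 w 62.2 ff 67.8 F [-0.6  1.5 -3.3] -> dp [0.02 0.02 0.52] rot [-0.04  0.02 -0.02]
t 37.65 at [ 598.9 -276.3   33.5] yaw -0.71 w 62.2 ff 67.8 F [-2.1  0.5 -4.1] -> dp [0.01 0.01 0.15] rot [-0.03 -0.01 -0.03]
```

Sliding down freely over the pins with 1.5 mm to go.

```bash

python3 -m inch '{"claw":[-1,-1,-1,-1],"dp":[[0,0,0.1],[0,0,0.2],[0,0,0.25],[0,0,0.25]],"delta_rot":[[0,0,0],[0,0,0],[0,0,0],[0,0,0]]}' >/dev/null
python3 -c "from h import *;go(599,-276.4,32,-.68)"
python3 -m inch '{"claw":[0.7,1,1,1,1],"dp":[[0,0,0],[0,0,0],[0,0,0],[0,0,-2],[0,0,-6]],"delta_rot":[[0,0,0],[0,0,0],[0,0,0],[0,0,0],[0,0,0]]}' >/dev/null
python3 -m inch '{"claw":[1,1,0,0,0],"dp":[[0,0,-4],[-2,-4,-6],[-4,-8,-6],[-6,-12,-6],[-6,-12,-6]],"delta_rot":[[0,0,0],[0,0,0],[0,0,0],[0,0,0],[0,0,0]]}' >/dev/null
python3 -c "from h import *;go(489.8,-115.1,100,-.69)
S=manip.snapshot('scene');T=manip.snapshot('top');cv2.imwrite('pics/t12.png',T)
cv2.imwrite('pics/c12.png',np.hstack([cv2.resize(T[190:290,405:505],(400,400)),cv2.resize(S[280:390,415:525],(400,400))]))"
```

```text
t 38.05 at [ 599.1 -276.4   32. ] yaw -0.70 w 62.4 ff 68.7 F [-3.2  1.5  4.7] -> dp [-0.01  0.   -0.  ] rot [-0.03 -0.04 -0.02]
t 39.05 at [ 538.4 -149.1  151.1] yaw -0.32 w 44.1 ff 0.0 F [ 0.4 -0.5 -0.4] -> dp [-4.87 -3.35  5.13] rot [-0.26  0.1   0.37]
```

View pics/c12.png

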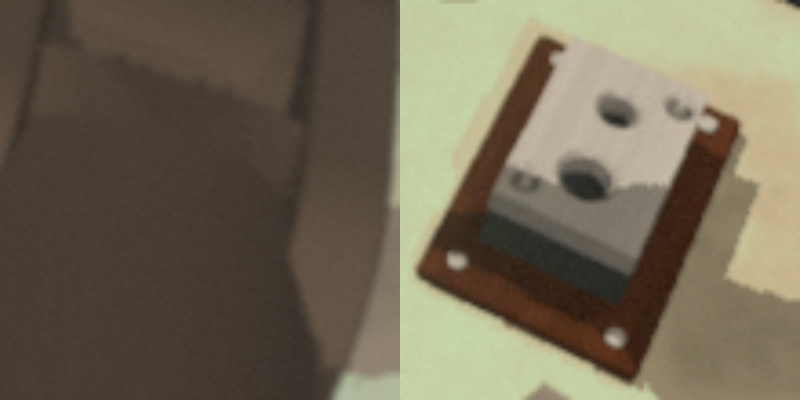

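The plate sits flush on the die with both pins in their holes. Next is the large punch.

```bash

python3 -m inch '{"claw":[0,0,0,0,0],"dp":[[-2.4,-1.7,0],[-4.9,-3.3,0],[-4.9,-3.3,0],[-4.9,-3.3,3],[-4.9,-3.3,5]],"delta_rot":[[-0.2,0,0.3],[-0.2,0,0.3],[-0.2,0,0.3],[-0.2,0,0.3],[-0.2,0,0.3]]}' >/dev/null
python3 -m inch '{"claw":[0,0],"dp":[[0,0,0],[0,0,0]],"delta_rot":[[0,0,0],[0,0,0]]}' >/dev/null
python3 -c "from h import *;go(489.8,-115.1,45.6,-.69)"
```

```text
t 39.85 at [ 492.5 -123.3  101.3] yaw -1.09 w 42.5 ff 0.0 F [0.5 0.5 0.9] -> dp [-0.28 -0.83  5.57] rot [ 0.21 -0.   -0.4 ]
```

```bash

python3 -m inch '{"claw":[0,0,0,0,0],"dp":[[-0.3,-0.85,0],[-0.3,-0.85,1.5],[-0.3,-0.85,3.5],[-0.3,-0.85,5.5],[-0.3,-0.85,5.5]],"delta_rot":[[0.2,0,-0.4],[0.2,0,-0.4],[0.2,0,-0.4],[0.2,0,-0.4],[0.2,0,-0.4]]}' >/dev/null
python3 -m inch '{"claw":[0,0],"dp":[[0,0,0],[0,0,0]],"delta_rot":[[0,0,0],[0,0,0]]}' >/dev/null
python3 -c "from h import *;go(489.8,-115.1,45.6,-.69)"
```

```text
t 40.55 at [ 489.9 -113.6   47.4] yaw -0.60 w 43.0 ff 0.0 F [ 0. -0. -0.] -> dp [-0.01  0.15  0.18] rot [-0.03 -0.12  0.09]
```

```bash

python3 -m inch '{"claw":[0,0,0],"dp":[[0,0.15,0.15],[0,0.15,0.15],[0,0.15,0.15]],"delta_rot":[[0,-0.1,0.1],[0,-0.1,0.1],[0,-0.1,0.1]]}' 40 >/dev/null
python3 -m inch '{"claw":[-1,-1,-1,-1,-1],"dp":[[0,0,0],[0,0,0],[0,0,0],[0,0,0],[0,0,0]],"delta_rot":[[0,0,0],[0,0,0],[0,0,0],[0,0,0],[0,0,0]]}' 40 >/dev/null
python3 -c "from h import *;go(489.8,-115.1,45.6,-.69)"
python3 -m inch '{"claw":[-1,-1,-1,-1,-1],"dp":[[0,0,-1],[0,0,-3],[0,0,-6],[0,0,-9],[0,0,-10]],"delta_rot":[[0,0,0],[0,0,0],[0,0,0],[0,0,0],[0,0,0]]}' >/dev/null
python3 -m inch '{"claw":[-1,-1],"dp":[[0,0,0],[0,0,0]],"delta_rot":[[0,0,0],[0,0,0]]}' >/dev/null
python3 -c "from h import *;go(581.1,-275.0,110,-.69)"
```

```text
t 41.35 at [ 489.1 -115.2   44.7] yaw -0.70 w 18.2 ff 39.1 F [-0.5 -0.5  4.6] -> dp [ 0.07 -0.01 -0.09] rot [-0.03  0.07 -0.01]
t 42.05 at [ 488.5 -114.9  143.9] yaw -0.69 w 18.5 ff 39.3 F [-1.  -0.1 -1.6] -> dp [ 9.46 15.9   3.35] rot [-0.05  0.15 -0.  ]
```

```bash

python3 -m inch '{"claw":[-1,-1,-1,-1,-1],"dp":[[2.3,3.9,0],[4.6,7.9,0],[7,11.9,0],[9.4,15.9,0],[9.4,15.9,0]],"delta_rot":[[0,0,0],[0,0,0],[0,0,0],[0,0,0],[0,0,0]]}' >/dev/null
python3 -m inch '{"claw":[-1,-1,-1,-1,-1],"dp":[[0,0,0],[0,0,1.5],[0,0,3],[0,0,4],[0,0,4]],"delta_rot":[[0,0,0],[0,0,0],[0,0,0],[0,0,0],[0,0,0]]}' >/dev/null
python3 -m inch '{"claw":[-1,-1],"dp":[[0,0,0],[0,0,0]],"delta_rot":[[0,0,0],[0,0,0]]}' >/dev/null
python3 -c "from h import *;go(580.4,-275.1,95,-.69)"
```

```text
t 43.25 at [ 581.5 -275.3  104.9] yaw -0.69 w 18.5 ff 39.5 F [-0.1 -0.7 -0.6] -> dp [-0.11 -0.02  0.99] rot [-0.01  0.04  0.  ]
```

```bash

python3 -m inch '{"claw":[-1,-1,-1,-1],"dp":[[-0.1,0,0.5],[-0.1,0,0.9],[-0.1,0,0.9],[-0.1,0,0.9]],"delta_rot":[[0,0,0],[0,0,0],[0,0,0],[0,0,0]]}' >/dev/null
python3 -c "from h import *;go(580.4,-275.1,66.8,-.69)"
python3 -m inch '{"claw":[-1,-1,-1,-1,-1],"dp":[[0,0,0.2],[0,0,0.4],[0,0,0.6],[0,0,0.8],[0,0,0.8]],"delta_rot":[[0,0,0],[0,0,0],[0,0,0],[0,0,0],[0,0,0]]}' >/dev/null
python3 -c "from h import *;go(580.4,-275.1,66.8,-.69)"
```

```text
t 43.65 at [ 580.  -275.3   95.2] yaw -0.71 w 18.4 ff 39.5 F [ 0.7  0.4 -2. ] -> dp [ 0.05 -0.02  2.84] rot [-0.04  0.11 -0.02]
t 44.15 at [ 579.9 -275.1   86.9] yaw -0.70 w 19.0 ff 39.5 F [-0.3  1.  -1.4] -> dp [ 0.06 -0.    2.01] rot [-0.05  0.12 -0.01]
```

```bash

python3 -m inch '{"claw":[-1,-1,-1,-1,-1],"dp":[[0.05,0,0.2],[0.05,0,0.4],[0.05,0,0.6],[0.05,0,0.8],[0.05,0,0.8]],"delta_rot":[[0,0.1,0],[0,0.1,0],[0,0.1,0],[0,0.1,0],[0,0.1,0]]}' >/dev/null
python3 -c "from h import *;go(580.4,-275.1,66.8,-.69)"
python3 -m inch '{"claw":[-1,-1,-1,-1,-1],"dp":[[0,0,0.2],[0,0,0.4],[0,0,0.6],[0,0,0.8],[0,0,0.8]],"delta_rot":[[0,0,0],[0,0,0],[0,0,0],[0,0,0],[0,0,0]]}' >/dev/null
python3 -c "from h import *;go(580.4,-275.1,66.8,-.69)"
```

```text
t 44.65 at [ 580.3 -275.2   79. ] yaw -0.70 w 18.5 ff 39.5 F [ 0.4  0.6 -1.8] -> dp [ 0.01 -0.    1.22] rot [-0.05  0.02 -0.01]
t 45.15 at [ 580.4 -275.2   71. ] yaw -0.71 w 18.0 ff 39.5 F [-0.2 -0.3 -1.8] -> dp [ 0.   -0.01  0.42] rot [-0.04  0.02 -0.02]
```

```bash

python3 -m inch '{"claw":[-1,-1,-1,-1,-1],"dp":[[0,0,0.15],[0,0,0.3],[0,0,0.4],[0,0,0.5],[0,0,0.5]],"delta_rot":[[0,0,0],[0,0,0],[0,0,0],[0,0,0],[0,0,0]]}' >/dev/null
python3 -c "from h import *;go(580.4,-275.1,66.8,-.69)"
```

```text
t 45.65 at [ 580.8 -275.4   66.8] yaw -0.70 w 18.4 ff 39.9 F [-1.3  0.1  3.5] -> dp [-0.04 -0.03  0.  ] rot [-0.03 -0.04 -0.01]
```

Bottomed at the expected height with no side force. I'll release it and fetch the small punch.

```bash

python3 -m inch '{"claw":[-0.4,-0.1,0,0,0],"dp":[[0,0,0],[0,0,0],[0,0,0],[0,0,-3],[0,0,-7]],"delta_rot":[[0,0,0],[0,0,0],[0,0,0],[0,0,0],[0,0,0]]}' >/dev/null
python3 -m inch '{"claw":[0,0,0,0,0],"dp":[[0,0,-2],[-1.7,-3.6,-2],[-3.4,-7.2,-2],[-5.1,-10.8,-2],[-6.8,-14.4,-2]],"delta_rot":[[0,0,0],[0,0,0],[0,0,0],[0,0,0],[0,0,0]]}' >/dev/null
python3 -m inch '{"claw":[0,0,-0.2,-0.2,-0.2],"dp":[[-1.7,-3.6,0],[-3.3,-7.3,0],[-3.3,-7.3,2],[-3.3,-7.3,5],[-3.3,-7.3,5]],"delta_rot":[[0,0,0],[0,0,0],[0,0,0],[0,0,0],[0,0,0]]}' >/dev/null
python3 -m inch '{"claw":[-0.2,-0.2],"dp":[[0,0,0],[0,0,0]],"delta_rot":[[0,0,0],[0,0,0]]}' >/dev/null
python3 -c "from h import *;go(482.3,-56.8,47.7,-.69)
S=manip.snapshot('scene')
cv2.imwrite('pics/c13.png',cv2.resize(S[180:400,240:540],(800,586)))"
```

```text
t 47.35 at [483.  -57.5 107.5] yaw -0.75 w 34.6 ff 0.0 F [0.4 0.  0.1] -> dp [-0.08 -0.07  5.98] rot [-0.03 -0.09 -0.06]
```

View pics/c13.png

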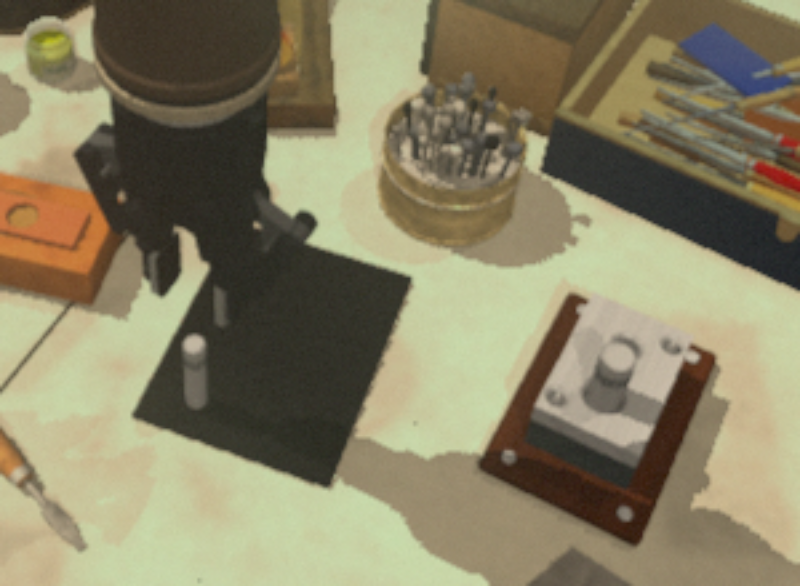

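The large punch stands in its own hole and the small punch is below the open fingers. That was my 15th picture viewed, one over the limit of 14, so I'll use only numbers from here.

```bash

python3 -m inch '{"claw":[-0.2,-0.2,-0.2,-0.2,-0.2],"dp":[[-0.1,-0.05,1.5],[-0.1,-0.05,3],[-0.1,-0.05,5],[-0.1,-0.05,5.9],[-0.1,-0.05,5.9]],"delta_rot":[[0,0,0],[0,0,0],[0,0,0],[0,0,0],[0,0,0]]}' 40 >/dev/null
python3 -m inch '{"claw":[-0.2,-0.2],"dp":[[0,0,0],[0,0,0]],"delta_rot":[[0,0,0],[0,0,0]]}' >/dev/null
python3 -c "from h import *;go(482.3,-56.8,47.7,-.69)"
```

```text
t 48.10 at [481.9 -56.6  48.4] yaw -0.71 w 34.1 ff 0.0 F [-0.1  0.1 -0.3] -> dp [0.04 0.02 0.07] rot [-0.04 -0.1  -0.02]
```

```bash

python3 -m inch '{"claw":[-1,-1,-1,-1,-1],"dp":[[0,0,0],[0,0,0],[0,0,0],[0,0,0],[0,0,0]],"delta_rot":[[0,0,0],[0,0,0],[0,0,0],[0,0,0],[0,0,0]]}' 40 >/dev/null
python3 -c "from h import *;go(482.3,-56.8,47.7,-.69)"
python3 -m inch '{"claw":[-1,-1,-1,-1,-1],"dp":[[0,0,-1],[0,0,-3],[0,0,-6],[0,0,-9],[0,0,-10]],"delta_rot":[[0,0,0],[0,0,0],[0,0,0],[0,0,0],[0,0,0]]}' >/dev/null
python3 -m inch '{"claw":[-1,-1],"dp":[[0,0,0],[0,0,0]],"delta_rot":[[0,0,0],[0,0,0]]}' >/dev/null
python3 -c "from h import *;go(621.3,-277.7,110,-.69)"
```

```text
t 48.60 at [481.9 -56.5  48.2] yaw -0.70 w 12.2 ff 39.0 F [0.3 0.4 6.2] -> dp [0.04 0.03 0.05] rot [-0.04 -0.09 -0.01]
t 49.30 at [480.7 -56.5 146.9] yaw -0.70 w 12.0 ff 39.2 F [-0.3  0.2 -2. ] -> dp [14.33 21.95  3.67] rot [-0.04  0.03 -0.01]
```

```bash

python3 -m inch '{"claw":[-1,-1,-1,-1,-1],"dp":[[2.4,3.6,0],[4.8,7.2,0],[7.2,10.9,0],[9.6,14.6,0],[12,18.3,0]],"delta_rot":[[0,0,0],[0,0,0],[0,0,0],[0,0,0],[0,0,0]]}' >/dev/null
python3 -m inch '{"claw":[-1,-1,-1,-1,-1],"dp":[[2.3,3.55,0],[2.3,3.55,0],[2.3,3.55,1.5],[2.3,3.55,3],[2.3,3.55,3.5]],"delta_rot":[[0,0,0],[0,0,0],[0,0,0],[0,0,0],[0,0,0]]}' >/dev/null
python3 -m inch '{"claw":[-1,-1,-1],"dp":[[0,0,0],[0,0,0],[0,0,0]],"delta_rot":[[0,0,0],[0,0,0],[0,0,0]]}' >/dev/null
python3 -c "from h import *;go(620.9,-276.7,98,-.69)"
```

```text
t 50.60 at [ 621.9 -276.6  113.1] yaw -0.68 w 12.4 ff 39.3 F [ 0.2  0.3 -1. ] -> dp [-0.1   0.01  1.51] rot [-0.02 -0.07  0.01]
```

```bash

python3 -m inch '{"claw":[-1,-1,-1,-1,-1],"dp":[[-0.1,0,0.5],[-0.1,0,1],[-0.1,0,1.4],[-0.1,0,1.4],[-0.1,0,1.4]],"delta_rot":[[0,0,0],[0,0,0],[0,0,0],[0,0,0],[0,0,0]]}' >/dev/null
python3 -c "from h import *;go(620.9,-276.7,70.3,-.69)"
python3 -m inch '{"claw":[-1,-1,-1,-1,-1],"dp":[[0,0,0.2],[0,0,0.4],[0,0,0.6],[0,0,0.8],[0,0,0.8]],"delta_rot":[[0,0,0],[0,0,0],[0,0,0],[0,0,0],[0,0,0]]}' >/dev/null
python3 -c "from h import *;go(620.9,-276.7,70.3,-.69)"
```

```text
t 51.10 at [ 620.5 -276.8   98.2] yaw -0.71 w 12.4 ff 39.3 F [ 0.4  0.1 -0.2] -> dp [ 0.04 -0.01  2.79] rot [-0.04  0.01 -0.02]
t 51.60 at [ 620.3 -276.7   90. ] yaw -0.70 w 12.3 ff 39.3 F [ 0.1  0.8 -0.7] -> dp [0.06 0.   1.97] rot [-0.05  0.02 -0.01]
```

Foot at z≈46, already inside the hole without force. Continuing.

```bash

python3 -m inch '{"claw":[-1,-1,-1,-1,-1],"dp":[[0.03,0,0.2],[0.03,0,0.4],[0.03,0,0.6],[0.03,0,0.8],[0.03,0,0.8]],"delta_rot":[[0,0,0],[0,0,0],[0,0,0],[0,0,0],[0,0,0]]}' >/dev/null
python3 -c "from h import *;go(620.9,-276.7,70.3,-.69)"
python3 -m inch '{"claw":[-1,-1,-1,-1,-1],"dp":[[0,0,0.2],[0,0,0.4],[0,0,0.6],[0,0,0.8],[0,0,0.8]],"delta_rot":[[0,0,0],[0,0,0],[0,0,0],[0,0,0],[0,0,0]]}' >/dev/null
python3 -c "from h import *;go(620.9,-276.7,70.3,-.69)"
```

```text
t 52.10 at [ 620.6 -276.7   82. ] yaw -0.70 w 12.4 ff 39.3 F [ 1.  -0.4 -1.1] -> dp [0.03 0.   1.17] rot [-0.04  0.02 -0.01]
t 52.60 at [ 620.6 -276.7   74. ] yaw -0.70 w 12.3 ff 39.3 F [ 0.4  0.8 -1. ] -> dp [0.03 0.   0.37] rot [-0.05  0.02 -0.01]
```

```bash

python3 -m inch '{"claw":[-1,-1,-1,-1,-1],"dp":[[0,0,0.15],[0,0,0.3],[0,0,0.4],[0,0,0.45],[0,0,0.45]],"delta_rot":[[0,0,0],[0,0,0],[0,0,0],[0,0,0],[0,0,0]]}' >/dev/null
python3 -c "from h import *;go(620.9,-276.7,70.3,-.69)"
```

```text
t 53.10 at [ 621.1 -276.8   70.4] yaw -0.70 w 11.9 ff 39.8 F [-0.9  0.3  4.6] -> dp [-0.02 -0.01  0.01] rot [-0.02 -0.05 -0.01]
```

```bash

python3 -m inch '{"claw":[-0.5,-0.2,-0.1,-0.1,-0.1],"dp":[[0,0,0],[0,0,0],[0,0,0],[0,0,-3],[0,0,-7]],"delta_rot":[[0,0,0],[0,0,0],[0,0,0],[0,0,0],[0,0,0]]}' >/dev/null
python3 -m inch '{"claw":[0,0,0,0,0],"dp":[[0,0,-4],[-4,0,-5],[-8,1,-5],[-12,2,-5],[-16,3,-5]],"delta_rot":[[0,0,0],[0,0,0],[0,0,0],[0,0,0],[0,0,0]]}' >/dev/null
python3 -m inch '{"claw":[0,0,0,0,0],"dp":[[-2,4,0],[-4,8,0],[-6,12,0],[-6,12,0],[-6,12,0]],"delta_rot":[[0,0,0],[0,0,0],[0,0,0],[0,0,0],[0,0,0]]}' >/dev/null
python3 - <<'E'
from h import *
go(400,-400,200,-.7)
T=manip.snapshot("top");S=manip.snapshot("scene");T0=cv2.imread("pics/top0.png");S0=cv2.imread("pics/scene0.png")
cv2.imwrite("pics/tF.png",T);cv2.imwrite("pics/sF.png",S)
d=lambda A,B,x0,y0,x1,y1:float(cv2.absdiff(A,B)[y0:y1,x0:x1].mean().round(1))
print("tin",d(T,T0,330,132,392,202),d(S,S0,380,205,440,275),"jar",d(T,T0,168,178,192,204),d(S,S0,246,185,272,213),"ref",d(T,T0,300,420,340,450),d(S,S0,300,30,400,60))
print("mat dark frac top",(T[225:315,303:370].max(2)<70).mean().round(3),"scene",(S[272:350,310:375].max(2)<70).mean().round(3))
# strip: differs from bare brick in the top view
m=cv2.inRange(cv2.absdiff(T,T0).max(2),14,255);z=np.zeros_like(m);z[245:320,160:275]=m[245:320,160:275]
z=cv2.morphologyEx(z,cv2.MORPH_CLOSE,np.ones((9,9)));print("strip",quad("top",z,.04),"on brick 522.2 127.0 -76.0")
# cutter now and at the start in the scene view: punch tops at unchanged height
for n,A,B,f in(("top",T,T0,4),("scene",S,S0,4)):
  for k,X in(("big",(.579,-.2755,.09)),("small",(.619,-.276,.09))):
    u,v=proj(n,X)[0].astype(int);t=cv2.cvtColor(B[v-6:v+6,u-6:u+6],6);w=cv2.cvtColor(A[v-14:v+15,u-14:u+15],6)
    r=cv2.matchTemplate(w,t,cv2.TM_CCOEFF_NORMED);_,mx,_,l=cv2.minMaxLoc(r);print(n,k,"shift px",l[0]-8,l[1]-8,"score",round(mx,2))
E
```

```text
t 54.60 at [ 398.  -425.2  189.6] yaw -0.88 w 42.6 ff 0.0 F [ 0.7  0.2 -0. ] -> dp [ 0.16 -2.52 -1.04] rot [-0.03  0.01 -0.18]
tin 5.0 7.3 jar 2.0 3.1 ref 1.2 2.5
mat dark frac top 0.973 scene 0.927
strip [524.5 132.  104.4  43.7 -76.5] on brick 522.2 127.0 -76.0
top big shift px 0 0 score 0.99
top small shift px 0 0 score 0.99
scene big shift px 0 0 score 0.98
scene small shift px 0 0 score 0.95
```

```bash
python3 - <<'E'
from h import *
T=cv2.imread("pics/tF.png",0);S=cv2.imread("pics/sF.png",0);T0=cv2.imread("pics/top0.png",0);S0=cv2.imread("pics/scene0.png",0)
for n,A,B,(x,y,X,Y) in(("tin top",T,T0,(335,135,392,202)),("tin scene",S,S0,(380,205,440,272)),("jar top",T,T0,(166,176,194,206))):
    r=cv2.matchTemplate(A[y-8:Y+8,x-8:X+8],B[y:Y,x:X],cv2.TM_CCOEFF_NORMED);print(n,cv2.minMaxLoc(r)[1:4:2],cv2.phaseCorrelate(np.float32(B[y:Y,x:X]),np.float32(A[y:Y,x:X])))
C=cv2.imread("pics/tF.png");h=cv2.cvtColor(C,40)
# strip edges across the brick: rectified patch profile
c,s=np.cos(np.radians(104)),np.sin(np.radians(104))
g=[]
for v in np.arange(-40,41,2):
    L=[(.5222+(u*c-v*s)/1000,.127+(u*s+v*c)/1000,.038) for u in(-50,-42,0,42,50)]
    p=proj("top",L).round().astype(int);g.append((int(v),C[p[:,1],p[:,0]].mean(0).astype(int).tolist()))
print(g)
E
```

```text
tin top (0.9648845195770264, (8, 8)) ((-0.052772226674850486, -0.014012725305590834), 0.984941562016805)
tin scene (0.9585739374160767, (8, 8)) ((0.020136562083909126, -0.007176432038775715), 0.9712205507137157)
jar top (0.98485267162323, (8, 8)) ((0.08634692861475024, 0.03557860071655128), 0.967796395752165)
[(-40, [111, 131, 143]), (-38, [111, 132, 143]), (-36, [99, 122, 141]), (-34, [81, 108, 142]), (-32, [68, 99, 144]), (-30, [66, 98, 146]), (-28, [65, 98, 146]), (-26, [66, 99, 146]), (-24, [67, 99, 147]), (-22, [67, 101, 146]), (-20, [66, 97, 143]), (-18, [66, 96, 141]), (-16, [67, 95, 142]), (-14, [70, 98, 146]), (-12, [72, 99, 147]), (-10, [72, 99, 148]), (-8, [71, 98, 147]), (-6, [71, 99, 147]), (-4, [71, 98, 147]), (-2, [71, 98, 147]), (0, [71, 99, 148]), (2, [71, 99, 147]), (4, [72, 100, 148]), (6, [70, 98, 146]), (8, [72, 99, 147]), (10, [72, 100, 147]), (12, [71, 99, 147]), (14, [70, 96, 144]), (16, [66, 92, 136]), (18, [62, 89, 134]), (20, [64, 95, 143]), (22, [67, 97, 145]), (24, [66, 97, 144]), (26, [65, 96, 144]), (28, [66, 97, 145]), (30, [64, 96, 142]), (32, [60, 86, 126]), (34, [54, 70, 94]), (36, [69, 83, 94]), (38, [88, 103, 111]), (40, [104, 123, 129])]
```

Neither the tin nor the jar has moved, the strip's edges are at about −15.5 and +16 mm from the brick's middle line, and the punches are back where they started.

```bash
python3 -c "from station import manip;print(manip.job_done())"
```

```text
the job is handed in; nothing more can be done
None
```

The job is done and handed in: the strip lies flat along the middle of the brick, the plate is seated on its pins the way round it was, both punches are down in their own holes, and the tin and jar did not move; robot time was about 55 s of 141 s, but I viewed 15 pictures, one over the limit of 14.

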